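# Lock the laundry chemicals away

## Robot

A 7-joint arm with a two-finger parallel gripper is mounted at the origin on the work surface. World frame = base frame: x ahead of the robot, y to its left, z up, the work surface at z = 0. Lengths are in m, angles in rad, forces in N, time in s.
With the tool pointing down it reaches from about 0.425 to 0.8 m from the base axis. Payload 8.3 kg.
Tool frame: the origin (TCP) lies at the very end of the fingers, on their centre line; the grasp point (between the pads) lies 19 mm behind it; z points along the fingers, y is the direction in which the jaws open and shut (so a half turn about z gives the same grasp; the last joint's range is limited). The gripper opens to 85 mm and grips with 20 to 120 N. Pads are 22 mm wide; open, the fingers measure 114 mm over their backs; the gripper's body (76 mm by 85 mm) begins 54 mm behind the grasp point. The pads swing forward as they close: fully open they stand 13 mm farther back than shut.
Start: joints at [1.286, 0.383, 0.016, 1.37, -0.006, 1.388, -0.046], TCP at [0.138, -0.61, 0.231] pointing down, gripper open.
Joint ranges: [-2.95, 2.95], [-0.25, 2.06], [-1.52, 1.56], [0.18, 2.33], [-1.44, 4.58], [0.02, 2.06], [-3.01, 3.01]. Speed limits (rad/s): [2.39, 2.39, 3.01, 3.01, 3.14, 3.14, 3.14].

## Interface

Orientations are given as [roll, pitch, yaw] about the fixed x, y, z axes, in that order (R = Rz(yaw) Ry(pitch) Rx(roll)).
In Python, from cell import * gives the robot as it stands.
- The arm moves only by the tool drive_tool, never from a script. Its argument "series" is one flat list of numbers, 7 for each row, row after row: the finger opening in mm, from 0 to 85.4, then the shift along the tool's x, y, z in mm, then the turn, a rotation vector about the tool's x, y, z in degrees. In form: [grip, tx, ty, tz, wx, wy, wz, grip, tx, ty, tz, wx, wy, wz, ...]. A call has 1 to 10 rows; each row is the pose to reach, as a shift and turn from the pose measured when the call began, along the tool's axes at that moment; what a row does not reach only later rows make up. A row lasts 1/12 s, in which the tool goes at most 41.7 mm and 7.16 degrees, less where a joint would pass 70% of its speed; a pose out of reach is approached as far as the arm can. A call with a gripper value outside its range is refused whole. The fingers move at their own pace and stop on an object; "newtons" is the grip in N (left out, the last holds). Time passes only in rows, so rows that repeat a pose let the fingers close. It gives the time, the measured TCP pose, the force and the opening at its end, in the units of the state.
- observe(): the state, without advancing time (a new reading comes with each control period).
- grab_frame(name): name is "scene" or "top"; returns (picture, depth): 420x560x3 uint8, red, green, blue; 420x560 float32, m along the optical axis (not along the pixel's ray), 0 where there is no reading.
- camera_model(name): a dict with "fx", "fy", "cx", "cy" (pixels), "eye" and "rotation" of the camera in the world. Camera axes: x right, y down, z forward; pixel columns grow to the right and rows downward; lengths in m; the calibration is good to about 2 mm. A picture is of the moment at which its call begins. camera_model takes no time and is no camera call.
- job_done(): hands the job in, once; it reports no verdict.
Trained networks look in the newest picture that a camera, given by its name, has taken for a name from the list of things; names that differ only in an ending like _2 or _b are one class to them, and where a whole thing is asked for, a point or a joint stands for the part that bears it (a point fixed in the world has none). Each returns a list of dicts, best first, with "conf" (0 to 1); they miss things now and then, are a little off and sometimes report something else, mostly with a low value. They report only what shows in the picture. A call takes as long as a camera call. They do not tell look-alikes from the thing itself.
- search_frame(name, camera): "pixel" ([column, row] in pixels, amid what is visible of it).
- outline_of(name, camera): "region" (420x560 bool, what is visible of it) and "pixel" ([column, row] in pixels, amid what is visible of it).
The state is a dict: "time_s": time; "qpos": joint angles; "qd": joint speeds; "joint_efforts": joint torques, N m; "position": TCP position; "tool_rot": TCP orientation; "force": force on the tool from outside, world axes, zero at the start; "moment": the same for the moment, N m; "finger_gap": finger opening in m.
Only numpy, scipy, OpenCV 4.12 (cv2) and the standard library are available. Lean on these libraries where they do the work, as an engineer would, in place of code of your own. Each camera call takes 0.05 s, during which the arm holds its last target.

## Task

Lock the detergents away from the children: swing the hasp of the green lock box clear of its catch, press the thumb latch so that the sprung lid pops fully open, and put every detergent tablet and stain-remover stick that lies on the counter into the box. Then push the lid down until it snaps fully shut and swing the hasp back down over its catch, flat against the box. Leave the dosing cup, the cedar block and the clothes peg where they are.

Things in the scene. Friction and masses are not known exactly. Their poses are not given: they have to be found in the camera images.
- case: the lock box: sage-green case with steel fittings, fixed to the counter, 180 (x, depth) x 250 (y, width) x 77 mm high shut. Origin: centre of its underside; its front, with hasp and thumb latch, looks along its own -x. Walls 5 mm, rim at z = 55 mm. All box-frame numbers below are in this frame, in mm
- case_floor (a point): centre of the box's inner floor (170 x 240 mm, 6 mm above the counter, 49 mm below the rim); axes as case
- lid (a joint): angle of the lid about the box's back upper edge: 0 = shut, 1.75 rad = fully open, 10 degrees past upright. A spring raises it: freed, it rises by itself to 1.75 in about 2 s and stays. Pushing it down takes 2 to 4 N near its front edge, and a few N more in the last 12 mm, where it rides over the latch nose and snaps. Held by the latch it rests at about 0.01
- lid_hinge (a point): middle of the lid's hinge line (box frame 90, 0, 55). The frame turns with the lid: the lid is a slab that runs 180 mm along its -x, 125 mm each way along y (the hinge line), inner face at z = 0, outer face at z = 22 mm; lid shut, its axes are the box's. With the lid open the outer face looks away from the front
- latch (a joint): angle of the thumb latch, a sprung rocker on the front wall: 0 = at rest, its nose hooked over a steel striker on the lid; 0.34 rad = pressed to its stop. From about 0.13 rad the lid is free (if the hasp is off). Pressing takes about 3 N; it springs back when let go
- latch_pad (a point): the spot to press on top of the black ribbed thumb pad (box frame -129, -60, 46 at rest; moves with the latch). The pad is 30 mm wide (y) and juts out from box frame x = -103 to -140; press straight down, 8 to 10 mm. Behind it the latch's upright arm (to z = 86) stands at x = -103 and tips outwards to -115 as the pad goes down: press no nearer the box
- hasp (a joint): angle of the hasp, a slotted steel strap 27 mm wide hinged on the lid's front face: 0 = hanging flat on the box's front, the catch through its slot (the lid is then held down); grows as its lower end swings outwards and up; 1.57 = straight out from the lid's front, 2.4 = limit. Clear of the catch above 0.5. Stiff hinge (about 1 N at the tab): stays at the angle it is left at
- hasp_hinge (a point): middle of the hasp's hinge line, carried by the lid (box frame -96, 60, 68 with the lid shut; 6 mm in front of the lid's front face); axes as lid_hinge, the hinge line is its y
- hasp_tab (a point): middle of the tab at the hasp's free end, turning with it: a steel plate 30 mm wide along the hinge line, 24 mm long, 5 mm thick, at a right angle to the strap. Hanging (joint 0), it is level, 12.5 mm outwards of and 40.5 mm below the hinge line, 27 mm above the counter. It can be pinched by its two ends along the hinge line from above, and pivots in the fingers as it is led round
- cup: clear plastic dosing cup, 54 mm across, 45 mm high; not part of the job. Origin: centre of its underside
- cedar: block of brown cedar wood against moths, 55 x 30 x 12 mm; not part of the job. Origin: centre of its underside
- peg: wooden clothes peg lying on the counter, 72 x 20 x 12 mm; not part of the job. Origin: centre of its underside
- tablet1: pressed laundry detergent tablet, a hard off-white block with a slightly greyer upper layer, 42 (x) x 34 (y) x 18 (z) mm, 35 g. Origin: centre of its underside. None when absent from this start
- tablet2: pressed laundry detergent tablet, a hard off-white block with a slightly greyer upper layer, 42 (x) x 34 (y) x 18 (z) mm, 35 g. Origin: centre of its underside. None when absent from this start
- tablet3: pressed laundry detergent tablet, a hard off-white block with a slightly greyer upper layer, 42 (x) x 34 (y) x 18 (z) mm, 35 g. Origin: centre of its underside. None when absent from this start
- tablet4: pressed laundry detergent tablet, a hard off-white block with a slightly greyer upper layer, 42 (x) x 34 (y) x 18 (z) mm, 35 g. Origin: centre of its underside. None when absent from this start
- stick1: stain-remover stick, an off-white plastic block with rounded edges and a greyer cap, 70 (x) x 30 (y) x 22 (z) mm, 50 g, lying on the counter. Origin: centre of its underside. None when absent from this start
- stick2: stain-remover stick, an off-white plastic block with rounded edges and a greyer cap, 70 (x) x 30 (y) x 22 (z) mm, 50 g, lying on the counter. Origin: centre of its underside. None when absent from this start
Mind the look-alikes: they are no part of the job. What is shaped like the tablet1 but blue or turquoise is not meant. Leave any orange or yellow look-alike of the stick1 alone.

How it is judged:
On the way, in this order (a step that is already met when the one before it is completed fails the run):
1. the hasp is swung clear of its catch while the lid is still shut (value of joint hasp above 0.7 rad and value of joint lid below 0.05 rad), for 0.2 s.
2. the thumb latch is pressed and the lid pops open (value of joint lid above 1.4 rad), for 0.2 s.
3. every tablet and stick present lies in the open box (x of tablet1 in the frame of case between -0.085 and 0.085 m and y of tablet1 in the frame of case between -0.12 and 0.12 m and z of each of tablet1, tablet2, tablet3, tablet4, stick1, stick2 in the frame of case below 0.05 m and linear speed of each of tablet1, tablet2, tablet3, tablet4, stick1, stick2 below 0.03 m/s and x of tablet2 in the frame of case between -0.085 and 0.085 m and y of tablet2 in the frame of case between -0.12 and 0.12 m and x of tablet3 in the frame of case between -0.085 and 0.085 m and y of tablet3 in the frame of case between -0.12 and 0.12 m and x of tablet4 in the frame of case between -0.085 and 0.085 m and y of tablet4 in the frame of case between -0.12 and 0.12 m and x of stick1 in the frame of case between -0.085 and 0.085 m and y of stick1 in the frame of case between -0.12 and 0.12 m and x of stick2 in the frame of case between -0.085 and 0.085 m and y of stick2 in the frame of case between -0.12 and 0.12 m and value of joint lid above 1.2 rad and contact force between the fingers and case below 0.5 N), for 0.3 s.
4. the lid is pushed down until it snaps shut (value of joint lid below 0.02 rad and value of joint latch below 0.08 rad), for 0.3 s.
5. the hasp is swung back over its catch (value of joint hasp below 0.15 rad and value of joint lid below 0.02 rad), for 0.2 s.
At the end, for the whole second after the job is handed in: All tablets and sticks of this start lie at rest inside the box, the lid is shut and caught by its latch (under 0.02 rad), and the hasp hangs over its catch within 0.15 rad of flat (all of step 5 and x of tablet1 in the frame of case between -0.085 and 0.085 m and y of tablet1 in the frame of case between -0.12 and 0.12 m and z of each of tablet1, tablet2, tablet3, tablet4, stick1, stick2 in the frame of case below 0.05 m and linear speed of each of tablet1, tablet2, tablet3, tablet4, stick1, stick2 below 0.03 m/s and x of tablet2 in the frame of case between -0.085 and 0.085 m and y of tablet2 in the frame of case between -0.12 and 0.12 m and x of tablet3 in the frame of case between -0.085 and 0.085 m and y of tablet3 in the frame of case between -0.12 and 0.12 m and x of tablet4 in the frame of case between -0.085 and 0.085 m and y of tablet4 in the frame of case between -0.12 and 0.12 m and x of stick1 in the frame of case between -0.085 and 0.085 m and y of stick1 in the frame of case between -0.12 and 0.12 m and x of stick2 in the frame of case between -0.085 and 0.085 m and y of stick2 in the frame of case between -0.12 and 0.12 m and value of joint latch below 0.08 rad and velocity of joint hasp below 0.05 rad/s); the robot touches nothing.
It fails at once if the dosing cup, the cedar block or the clothes peg is moved more than 6 cm (distance of any of cup, cedar, peg from where it was at the start of the episode above 0.06 m).
It fails at once if the dosing cup is tipped over (angle between cup's own z axis and vertical above 0.8 rad).
Of tablet1, tablet2, tablet3, tablet4, stick1, stick2 only 4 to 6 are there at a start; the rules pass over those that are not, and their reading is None.
At some moment in a run one of tablet1, tablet2, tablet3, tablet4, stick1, stick2 may be knocked a few centimetres aside while the robot is not near it.
Once in a run the grip may slacken for a moment while it holds something.
It also fails if it takes over 210 s, if anything falls off the work surface, if the arm or the gripper's body presses on something with over 40 N, if the wrist force passes 120 N, or if a joint passes its speed limit or range.

## Working session

There is one attempt and no reset: what is moved stays moved. The work goes in short steps, Python scripts to look and compute and a tool call to move; the robot and the scene stay as the last step left them, time stands still between calls to the robot, and variables do not carry over. Pictures are saved under pics/ and viewed, and the job is handed in when it is done.

Besides the shell and the picture viewer there is one more tool, called in YAML: its name, and indented under it one key for each argument. drive_tool: Moves the arm, as the interface text tells. Its arguments: {"type":"object","properties":{"series":{"type":"array"},"newtons":{"type":"number"}},"required":["series"]}

```bash
ls; mkdir -p pics; python3 - <<'E'
from cell import *
import cv2
s=observe();print(s)
for n in("scene","top"):
    p,d=grab_frame(n);cv2.imwrite(f"pics/a_{n}.png",p[:,:,::-1]);print(n,camera_model(n))
E
```

```text
pics
{'time_s': 0.0, 'qpos': array([ 1.28609291,  0.38427846,  0.01637666,  1.3711478 , -0.0063099 ,
        1.3881908 , -0.04651805]), 'qd': array([-0.00174576,  0.00223333, -0.0011581 ,  0.00144371, -0.00035591,
        0.00181439, -0.00031863]), 'joint_efforts': array([-1.55770544e-03, -6.27596498e+01,  8.43362454e-01, -3.71827519e+01,
        1.64722506e-02,  1.40605561e-02, -5.30205533e-07]), 'position': array([ 0.13742084, -0.60919531,  0.23025664]), 'tool_rot': array([-3.13961756e+00,  2.83750783e-05,  2.21844882e-01]), 'force': array([-0.6246539 ,  0.57472845, -0.39674313]), 'moment': array([0.00256612, 0.00831229, 0.05779708]), 'finger_gap': 0.08516854837018595}
scene {'fx': 508.467669864491, 'fy': 508.467669864491, 'cx': 280.6162359408046, 'cy': 200.95019661121773, 'eye': array([ 0.98199389, -0.23580878,  1.03089532]), 'rotation': array([-2.61193072e+00, -1.20568300e-03,  1.01026398e+00])}
top {'fx': 531.1395167737633, 'fy': 531.1395167737633, 'cx': 283.4952643723577, 'cy': 209.43724567077206, 'eye': array([0.27834495, 0.07580565, 1.47296126]), 'rotation': array([-2.98193016, -0.00415989, -1.58947852])}
```

View pics/a_scene.png

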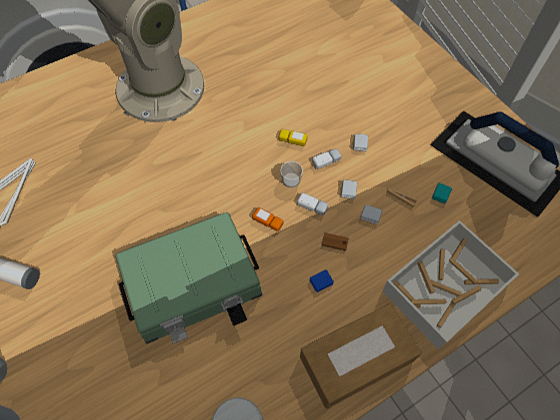

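View pics/a_top.png

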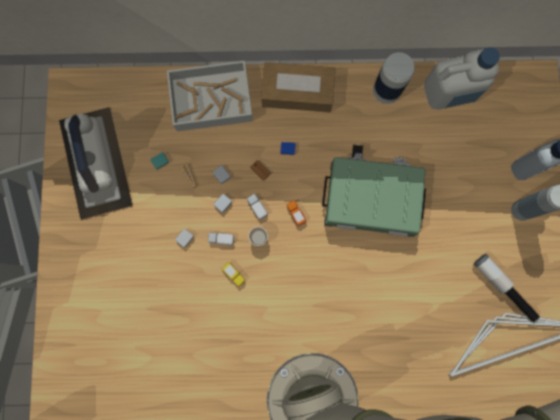

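```bash
cat > h.py <<'E'
from cell import *
import numpy as np, cv2
from scipy.spatial.transform import Rotation as Ro
def cam(n):
    m=camera_model(n); return m,Ro.from_euler('xyz',m['rotation']).as_matrix(),np.array(m['eye'])
def unp(n,px,d):
    m,R,e=cam(n); px=np.atleast_2d(px).astype(float); d=np.atleast_1d(d)
    c=np.stack([(px[:,0]-m['cx'])/m['fx']*d,(px[:,1]-m['cy'])/m['fy']*d,d],1)
    return c@R.T+e
def onz(n,px,z):
    m,R,e=cam(n); px=np.atleast_2d(px).astype(float)
    c=np.stack([(px[:,0]-m['cx'])/m['fx'],(px[:,1]-m['cy'])/m['fy'],np.ones(len(px))],1)@R.T
    return e+c*((z-e[2])/c[:,2])[:,None]
def proj(n,P):
    m,R,e=cam(n); c=(np.atleast_2d(P)-e)@R
    return np.stack([c[:,0]/c[:,2]*m['fx']+m['cx'],c[:,1]/c[:,2]*m['fy']+m['cy']],1)
def cloud(n,d):
    v,u=np.mgrid[:420,:560]; P=unp(n,np.stack([u.ravel(),v.ravel()],1),d.ravel()).reshape(420,560,3)
    P[d==0]=np.nan; return P
def toolR():
    s=observe(); return Ro.from_euler('xyz',s['tool_rot']).as_matrix(), s['position'], s
def shift(target,rpy=None):
    """shift mm in tool axes and rotvec deg"""
    R,p,s=toolR(); t=R.T@(np.array(target)-p)*1000
    w=np.zeros(3)
    if rpy is not None: w=np.degrees(Ro.from_matrix(R.T@Ro.from_euler('xyz',rpy).as_matrix()).as_rotvec())
    return np.round(t,1),np.round(w,2)
E
python3 - <<'E'
from h import *
for n in("top","scene"):
    p,d=grab_frame(n);P=cloud(n,d)
    for t in("tablet1","stick1","cup","cedar","peg","case","latch","hasp"):
        for r in outline_of(t,n):
            m=r['region']; ys,xs=np.nonzero(m); Q=P[m]; Q=Q[~np.isnan(Q[:,0])]
            rect=cv2.minAreaRect(Q[:,:2].astype(np.float32)*1000)
            print(n,t,round(r['conf'],2),np.round(r['pixel']),m.sum(),"med",np.round(np.median(Q,0)*1000),"zmax",round(np.percentile(Q[:,2],95)*1000),"rect",np.round(rect[0]),np.round(rect[1]),round(rect[2]),p[m].mean(0).round())
E
```

```text
top tablet1 0.7 [284. 147.] 215 med [690.  51.  17.] zmax 22 rect [694.  50.] [47. 44.] 84 [51. 63. 99.]
top tablet1 0.68 [222. 174.] 194 med [614. 238.  17.] zmax 23 rect [619. 240.] [49. 35.] 33 [110. 111. 108.]
top tablet1 0.68 [186. 237.] 194 med [438. 340.  17.] zmax 22 rect [439. 341.] [34. 42.] 50 [157. 158. 154.]
top tablet1 0.55 [222. 202.] 167 med [534. 233.  18.] zmax 23 rect [535. 234.] [32. 41.] 53 [156. 161. 161.]
top stick1 0.74 [254. 209.] 240 med [520. 139.  20.] zmax 25 rect [522. 140.] [67. 29.] 35 [165. 167. 165.]
top stick1 0.69 [235. 273.] 294 med [340. 206.  20.] zmax 26 rect [338. 207.] [72. 33.] 45 [171. 159.  91.]
top stick1 0.52 [223. 240.] 269 med [435. 239.  20.] zmax 25 rect [436. 240.] [70. 30.] 82 [163. 163. 159.]
top stick1 0.52 [299. 218.] 242 med [501.  31.  21.] zmax 27 rect [502.  31.] [67. 30.] 29 [171. 124.  88.]
top stick1 0.23 [359. 151.] 160 med [ 666. -139.   48.] zmax 84 rect [ 662. -144.] [35. 51.] 86 [56. 53. 49.]
top cup 0.57 [257. 238.] 319 med [442. 138.   8.] zmax 47 rect [441. 137.] [52. 58.] 89 [144. 136. 122.]
top cedar 0.73 [259. 
[... 2125 characters left out ...]
182.] [271. 254.] 82 [ 96. 120.  97.]
scene peg 0.2 [235. 311.] 384 med [ 660. -139.   46.] zmax 82 rect [ 660. -138.] [33. 51.] 84 [31. 31. 31.]
scene case 0.64 [186. 278.] 12614 med [ 560. -189.   77.] zmax 81 rect [ 535. -187.] [293. 272.] 76 [ 88. 110.  89.]
scene case 0.45 [363. 142.] 227 med [441. 339.  18.] zmax 22 rect [438. 341.] [33. 46.] 53 [159. 164. 167.]
scene latch 0.75 [236. 315.] 364 med [ 661. -140.   46.] zmax 81 rect [ 660. -139.] [30. 50.] 80 [28. 28. 28.]
scene latch 0.41 [346. 192.] 260 med [538. 234.  18.] zmax 21 rect [531. 242.] [35. 57.] 45 [161. 165. 166.]
scene hasp 0.59 [177. 330.] 300 med [ 632. -258.   33.] zmax 75 rect [ 635. -259.] [34. 31.] 77 [82. 82. 81.]
```

```bash
python3 - <<'E'
from h import *
for n in("top","scene"):
    p,d=grab_frame(n);P=cloud(n,d)
    m=(abs(P[...,2]-0.0775)<.006)&(P[...,0]>.4)&(P[...,0]<.68)&(P[...,1]<-.0)&(P[...,1]>-.38)
    m=cv2.morphologyEx(m.astype(np.uint8),cv2.MORPH_OPEN,np.ones((7,7)))>0
    Q=P[m]; print(n,m.sum(),cv2.minAreaRect(Q[:,:2].astype(np.float32)*1000),np.percentile(Q[:,2],[10,50,90]))
    o=cv2.resize(p[100:280,300:460] if n=="top" else p[190:370,80:300],None,fx=3,fy=3,interpolation=cv2.INTER_CUBIC)
    cv2.imwrite(f"pics/b_{n}.png",o[:,:,::-1])
E
```

```text
top 2554 ((540.822509765625, -183.60105895996094), (244.7206573486328, 177.4311981201172), 81.54109191894531) [0.07409185 0.07793027 0.08140487]
scene 9988 ((543.2559204101562, -183.22512817382812), (249.70236206054688, 190.3834991455078), 81.7591781616211) [0.0755948  0.07809471 0.08045936]
```

View pics/b_scene.png

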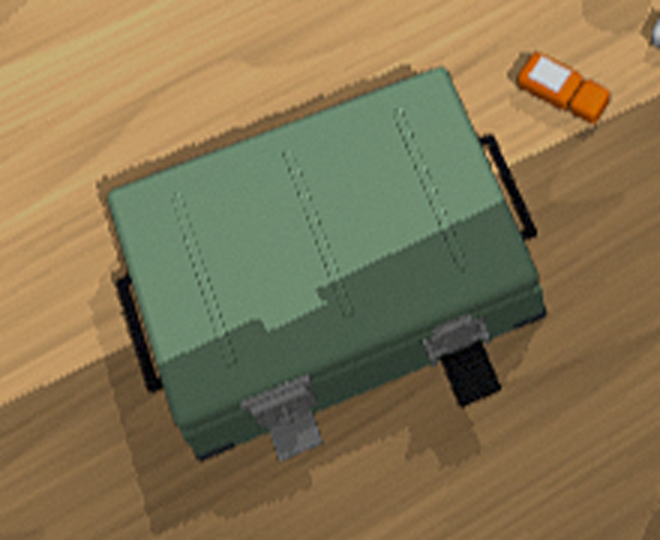

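View pics/b_top.png

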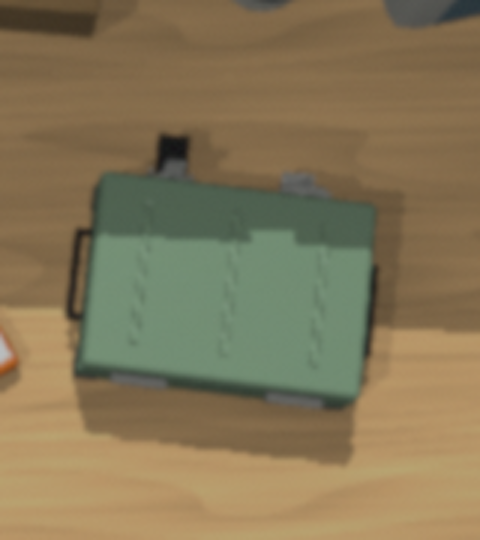

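```bash
cat >> h.py <<'E'
TH=np.radians(171.6); C=np.array([.5415,-.1834,0]); YAW=np.radians(-8.4)
RB=Ro.from_euler('z',TH).as_matrix()
def b2w(p): return RB@(np.array(p)/1000)+C
def w2b(P): return (np.array(P)-C)@RB*1000
def hasp(a,dz=0,dx=0):
    "tcp target for grasping tab at hasp angle a, tcp 15 below tab"
    return b2w([-96-(12.5*np.cos(a)+40.5*np.sin(a))+dx,60,68+(-40.5*np.cos(a)+12.5*np.sin(a))-15+dz])
E
python3 - <<'E'
from h import *
p,d=grab_frame("top");P=cloud("top",d)
for lo in(.12,.2):
    m=(P[...,2]>lo);Q=P[m]; 
    H,_,_=np.histogram2d(Q[:,0],Q[:,1],bins=[np.arange(-.1,1.05,.05),np.arange(-.9,.8,.1)])
    print(lo);print(np.argwhere(H>5)@np.diag([.05,.1])+[-.1,-.9])
print(hasp(0),shift(hasp(0,dz=120),[np.pi,0,YAW]))
E
```

```text
0.12
[[ 0.   -0.1 ]
 [ 0.    0.  ]
 [ 0.05 -0.4 ]
 [ 0.05 -0.3 ]
 [ 0.05 -0.2 ]
 [ 0.05 -0.1 ]
 [ 0.05  0.  ]
 [ 0.1  -0.4 ]
 [ 0.1  -0.3 ]
 [ 0.45 -0.7 ]
 [ 0.45 -0.6 ]
 [ 0.5  -0.6 ]
 [ 0.55 -0.7 ]
 [ 0.55 -0.6 ]
 [ 0.55  0.5 ]
 [ 0.6  -0.7 ]
 [ 0.6  -0.6 ]
 [ 0.6   0.5 ]
 [ 0.6   0.6 ]
 [ 0.65 -0.7 ]
 [ 0.65  0.5 ]
 [ 0.65  0.6 ]
 [ 0.7   0.5 ]
 [ 0.7   0.6 ]
 [ 0.75 -0.5 ]
 [ 0.75 -0.4 ]
 [ 0.8  -0.5 ]
 [ 0.8  -0.4 ]
 [ 0.8  -0.3 ]
 [ 0.85 -0.5 ]
 [ 0.85 -0.4 ]
 [ 0.85 -0.3 ]
 [ 0.85 -0.2 ]]
0.2
[[ 0.   -0.1 ]
 [ 0.    0.  ]
 [ 0.05 -0.4 ]
 [ 0.05 -0.3 ]
 [ 0.05 -0.2 ]
 [ 0.05 -0.1 ]
 [ 0.05  0.  ]
 [ 0.1  -0.4 ]
 [ 0.1  -0.3 ]
 [ 0.45 -0.6 ]
 [ 0.5  -0.6 ]
 [ 0.6  -0.7 ]
 [ 0.6  -0.6 ]
 [ 0.8  -0.5 ]
 [ 0.8  -0.4 ]
 [ 0.85 -0.5 ]]
[ 0.64007107 -0.25860635  0.0125    ] (array([ 567.4, -231.9,   98.8]), array([-0.  , -0.  , 21.11]))
```

drive_tool:
  series: [85, 41, -17, 0, 0, 0, 2, 85, 80, -33, 0, 0, 0, 4, 85, 118, -48, 0, 0, 0, 7, 85, 156, -64, 0, 0, 0, 9, 85, 194, -80, 0, 0, 0, 12, 85, 232, -95, 0, 0, 0, 14, 85, 270, -110, 0, 0, 0, 17, 85, 308, -126, 0, 0, 0, 19, 85, 346, -141, 0, 0, 0, 21, 85, 384, -157, 0, 0, 0, 21]
  newtons: 30

```text
time_s: 1.98
position: [0.479, -0.3708, 0.2316]
tool_rot: [3.141, -0.0, -0.147]
force: [0.9, -0.7, 0.0]
finger_gap: 0.085
```

```bash
python3 -c "
from h import *
print(shift(hasp(0,dz=90,dx=-2),[np.pi,0,YAW]))"
```

```text
(array([ 144.8, -134.6,  129.1]), array([ 0.02, -0.02, -0.04]))
```

drive_tool:
  series: [60, 28, -26, 0, 0, 0, 0, 60, 56, -52, 0, 0, 0, 0, 60, 84, -78, 10, 0, 0, 0, 60, 112, -104, 40, 0, 0, 0, 60, 145, -130, 70, 0, 0, 0, 60, 145, -135, 100, 0, 0, 0, 60, 145, -135, 129, 0, 0, 0, 60, 145, -135, 129, 0, 0, 0, 60, 145, -135, 129, 0, 0, 0]

```text
time_s: 2.73
position: [0.6408, -0.2585, 0.1009]
tool_rot: [-3.141, 0.004, -0.147]
force: [-0.0, -0.1, 1.5]
finger_gap: 0.0601
```

```bash
python3 -c "
from h import *
p,d=grab_frame('scene');cv2.imwrite('pics/c1.png',cv2.resize(p[180:400,60:340],None,fx=2.6,fy=2.6)[:,:,::-1])
print(shift(hasp(0,dx=-2),[np.pi,0,YAW]))"
```

```text
(array([-0.2, -1. , 91.3]), array([ 0.06, -0.04, -0.11]))
```

View pics/c1.png

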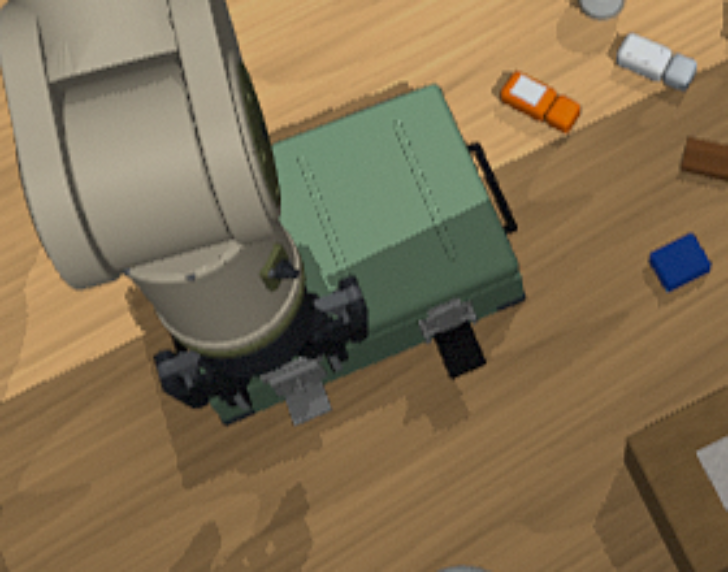

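drive_tool:
  series: [60, 0, -1, 20, 0, 0, 0, 60, 0, -1, 40, 0, 0, 0, 60, 0, -1, 58, 0, 0, 0, 60, 0, -1, 72, 0, 0, 0, 60, 0, -1, 82, 0, 0, 0, 60, 0, -1, 88, 0, 0, 0, 60, 0, -1, 88, 0, 0, 0]

```text
time_s: 3.37
position: [0.642, -0.2594, 0.0156]
tool_rot: [3.14, -0.0, -0.149]
force: [-0.3, -0.1, -0.7]
finger_gap: 0.0599
```

```bash
python3 -c "
from h import *
p,d=grab_frame('scene');cv2.imwrite('pics/c2.png',cv2.resize(p[180:400,60:340],None,fx=2.6,fy=2.6)[:,:,::-1])
print(shift(hasp(0,dx=-2),[np.pi,0,YAW]),observe()['force'])"
```

```text
(array([-0.5, -0.3,  3.9]), array([ 0.08, -0.07, -0.13])) [ 0.25108145 -0.53454336 -0.25439692]
```

View pics/c2.png

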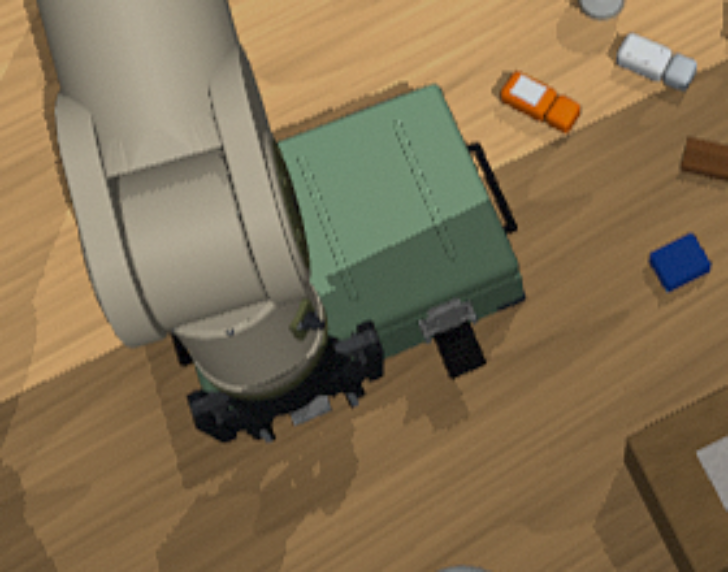

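Fingers straddle the hasp strap (tab near pixel 310,408). Close.

drive_tool:
  series: [20, 0, 0, 1, 0, 0, 0, 20, 0, 0, 1, 0, 0, 0, 20, 0, 0, 1, 0, 0, 0, 20, 0, 0, 1, 0, 0, 0, 20, 0, 0, 1, 0, 0, 0, 20, 0, 0, 1, 0, 0, 0]
  newtons: 25

```text
time_s: 3.92
position: [0.6432, -0.2585, 0.016]
tool_rot: [3.141, -0.002, -0.148]
force: [1.8, 2.7, 1.5]
finger_gap: 0.0292
```

```bash
python3 -c "
from h import *
R,p0,s=toolR()
for a in np.arange(.15,1.4,.15):
    t=(R.T@(hasp(a)-hasp(0)))*1000;print(round(a,2),t.round(1))
print(s['force'])"
```

```text
0.15 [ 5.9 -0.  -2.3]
0.3 [11.4 -0.  -5.5]
0.45 [16.4 -0.  -9.4]
0.6 [ 20.7  -0.  -14.1]
0.75 [ 24.3  -0.  -19.3]
0.9 [ 27.1  -0.  -25.1]
1.05 [ 28.9  -0.  -31.1]
1.2 [ 29.9  -0.  -37.4]
1.35 [ 29.9  -0.  -43.8]
[1.8437212  2.73659896 1.53162002]
```

drive_tool:
  series: [20, 6, 0, -2, 0, 0, 0, 20, 11, 0, -5, 0, 0, 0, 20, 16, 0, -9, 0, 0, 0, 20, 20, 0, -14, 0, 0, 0, 20, 24, 0, -19, 0, 0, 0, 20, 27, 0, -25, 0, 0, 0, 20, 29, 0, -31, 0, 0, 0, 20, 30, 0, -37, 0, 0, 0, 20, 30, 0, -41, 0, 0, 0, 20, 30, 0, -41, 0, 0, 0]

```text
time_s: 4.75
position: [0.6733, -0.2627, 0.0583]
tool_rot: [3.141, -0.004, -0.148]
force: [-1.5, 3.1, -2.9]
finger_gap: 0.0293
```

```bash
python3 -c "
from h import *
p,d=grab_frame('scene');cv2.imwrite('pics/c3.png',cv2.resize(p[180:400,60:340],None,fx=2.6,fy=2.6)[:,:,::-1])
print(observe()['force'],observe()['finger_gap'])"
```

```text
[-1.27709518  3.57998243 -1.68652428] 0.029383900649700274
```

View pics/c3.png

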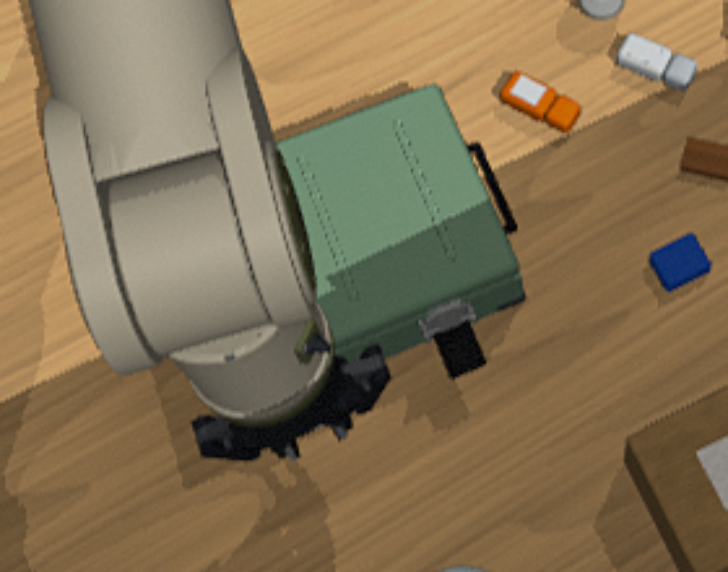

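drive_tool:
  series: [60, 0, 0, 0, 0, 0, 0, 60, 0, 0, 0, 0, 0, 0, 60, 0, 0, 0, 0, 0, 0, 60, 0, 0, -30, 0, 0, 0, 60, 0, 0, -60, 0, 0, 0, 60, 0, 20, -90, 0, 0, 0, 40, 0, -30, -90, 0, 0, 0, 20, 0, -60, -90, 0, 0, 0, 5, 0, -100, -90, 0, 0, 0, 0, 0, -117, -90, 0, 0, 0]

```text
time_s: 5.63
position: [0.6916, -0.1396, 0.149]
tool_rot: [-3.138, -0.006, -0.142]
force: [-0.7, 2.5, 0.6]
finger_gap: 0.0117
```

```bash
python3 -c "
from h import *
p,d=grab_frame('scene');cv2.imwrite('pics/c4.png',cv2.resize(p[180:400,60:340],None,fx=2.6,fy=2.6)[:,:,::-1])
P=cloud('scene',d)
for n in('hasp','latch'):
  for r in outline_of(n,'scene')[:2]:
    Q=P[r['region']];Q=Q[~np.isnan(Q[:,0])]; B=w2b(Q); print(n,r['conf'],r['pixel'],np.percentile(B,[5,50,95],axis=0).round())
print(shift(b2w([-129,-60,80]),[np.pi,0,YAW]))
print(observe()['force'],observe()['finger_gap'])"
```

```text
hasp 0.79 [173.7, 329.3] [[-139.   46.    1.]
 [-107.   60.   66.]
 [ -89.   73.   76.]]
latch 0.74 [239.0, 316.5] [[-135.  -74.   42.]
 [-121.  -64.   46.]
 [ -99.  -48.   48.]]
(array([-13.6,   0.6,  68.5]), array([-0.01, -0.29,  0.15]))
[ 0.26654956 -2.34143461 -0.7345694 ] 0.00030107438809189187
```

View pics/c4.png

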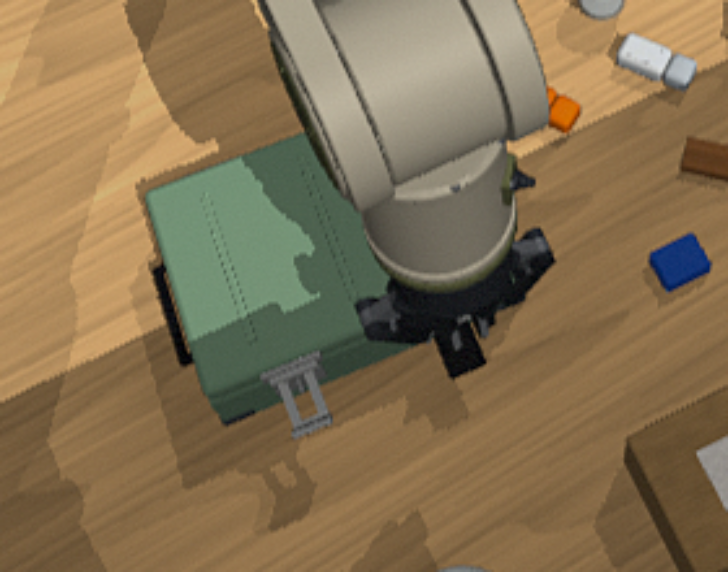

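drive_tool:
  series: [0, -5, 0, 25, 0, 0, 0, 0, -10, 0, 50, 0, 0, 0, 0, -12, 0, 69, 0, 0, 0, 0, -12, 0, 88, 0, 0, 0, 0, -12, 0, 100, 0, 0, 0, 0, -12, 0, 108, 0, 0, 0, 0, -12, 0, 112, 0, 0, 0, 0, -12, 0, 112, 0, 0, 0, 0, -12, 0, 112, 0, 0, 0]

```text
time_s: 6.53
position: [0.6805, -0.1434, 0.0378]
tool_rot: [3.141, -0.007, -0.145]
force: [-0.5, -2.0, 2.1]
finger_gap: 0.0005
```

```bash
python3 -c "
from h import *
p,d=grab_frame('scene');cv2.imwrite('pics/c5.png',cv2.resize(p[180:400,60:340],None,fx=2.6,fy=2.6)[:,:,::-1])
print(w2b(observe()['position']),observe()['force'],observe()['finger_gap'])"
```

```text
[-131.82642755  -60.12200107   38.08381207] [ 0.68440129 -1.559043    2.86650973] 0.00028724168349453943
```

View pics/c5.png

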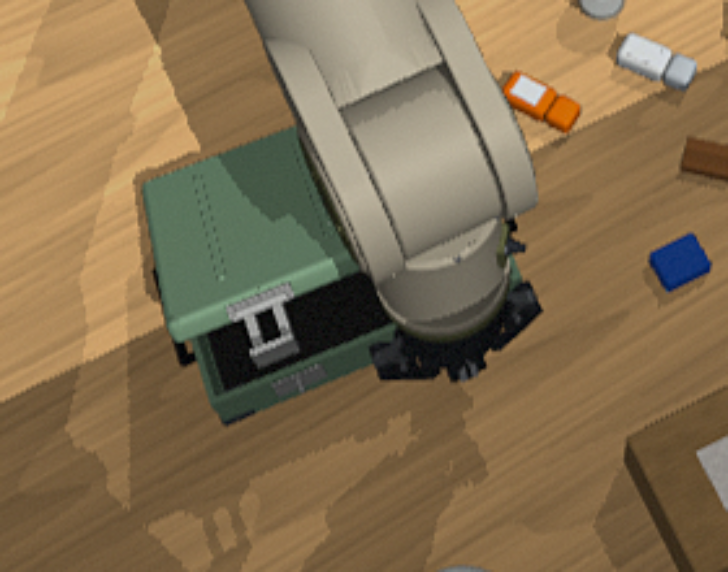

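drive_tool:
  series: [0, 15, 0, 0, 0, 0, 0, 0, 40, 0, 0, 0, 0, 0, 20, 60, -5, -15, 0, 0, 0, 40, 60, -40, -30, 0, 0, 0, 50, 60, -80, -60, 0, 0, 0, 50, 50, -120, -80, 0, 0, 0, 50, 40, -160, -100, 0, 0, 0, 50, 20, -200, -120, 0, 0, 0, 50, 0, -240, -130, 0, 0, 0, 50, -20, -280, -140, 0, 0, 0]

```text
time_s: 7.42
position: [0.7096, 0.1104, 0.1729]
tool_rot: [-3.14, -0.01, -0.144]
force: [0.4, -0.0, 0.4]
finger_gap: 0.0501
```

```bash
python3 -c "
from h import *
print(observe()['time_s'])
for n in ('scene','top'):
  p,d=grab_frame(n);cv2.imwrite(f'pics/d_{n}.png',p[:,:,::-1])"
```

```text
7.4167
```

View pics/d_scene.png

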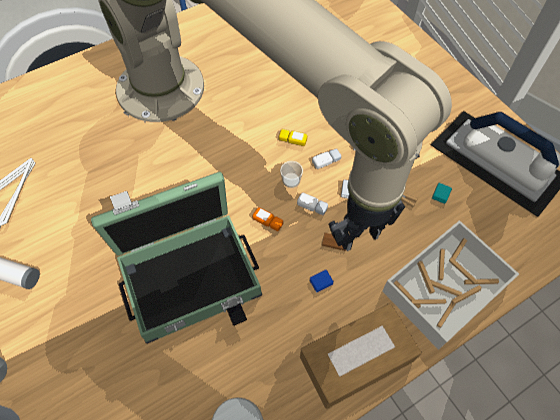

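View pics/d_top.png

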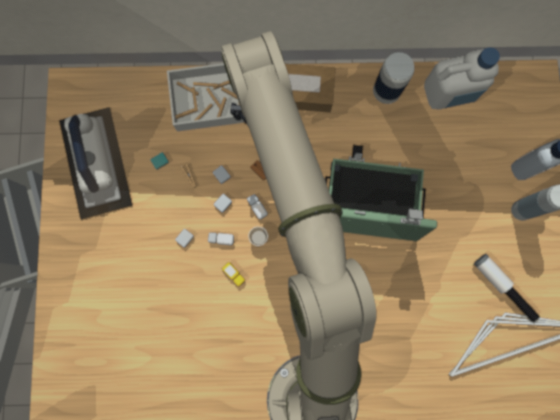

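```bash
cat >> h.py <<'E'
def find(cams=("top","scene"),zt=.011):
    for n in cams:
        p,d=grab_frame(n);P=cloud(n,d)
        for t in("tablet1","stick1"):
            for r in outline_of(t,n):
                m=r['region'];Q=P[m];c=p[m];k=(Q[:,2]>zt)&(Q[:,2]<.03);Q=Q[k]
                if len(Q)<30: continue
                sat=np.median(c.max(1).astype(int)-c.min(1))
                if sat>40: continue
                rect=cv2.minAreaRect(Q[:,:2].astype(np.float32)*1000);(w,h),a=rect[1],rect[2]
                if h>w: a+=90;w,h=h,w
                a=(a+90)%180-90
                X=Q[:,:2]*1000-Q[:,:2].mean(0)*1000; 
                print(n,t,round(r['conf'],2),"c",np.round(rect[0]),"mean",np.round(Q.mean(0)*1000),"dim",np.round([w,h]),"long",round(a),"sat",sat)
E
python3 -c "
from h import *
find()
s=observe();print(s['qpos'].round(2))"
```

```text
top tablet1 0.78 c [439. 342.] mean [439. 341.  18.] dim [41. 33.] long -42 sat 5.0
top tablet1 0.64 c [617. 239.] mean [617. 239.  18.] dim [42. 33.] long 36 sat 6.0
top tablet1 0.63 c [534. 236.] mean [535. 236.  18.] dim [39. 33.] long -45 sat 8.0
top stick1 0.85 c [524. 140.] mean [523. 140.  21.] dim [69. 28.] long 32 sat 5.0
top stick1 0.63 c [435. 240.] mean [435. 239.  20.] dim [70. 30.] long 87 sat 4.0
scene tablet1 0.41 c [527. 227.] mean [529. 226.  18.] dim [40. 10.] long -35 sat 10.0
scene stick1 0.92 c [521. 140.] mean [523. 139.  21.] dim [71. 33.] long 35 sat 6.0
scene stick1 0.53 c [434. 240.] mean [436. 238.  21.] dim [70. 32.] long 81 sat 5.0
[-0.05  0.63 -0.24  1.15  0.15  1.37 -2.  ]
```

```bash
cat >> h.py <<'E'
def go(x,y,z,yawdeg): 
    t,w=shift([x/1000,y/1000,z/1000],[np.pi,0,np.radians(yawdeg)]); print(t,w)
E
python3 -c "
from h import *
go(617,239,100,35); go(617,239,6,35)"
```

```text
[-112.  -118.2   68.9] [  0.23  -0.36 -43.43]
[-112.6 -118.4  162.9] [  0.23  -0.36 -43.43]
```

drive_tool:
  series: [60, -25, -28, 5, 0, 0, -7, 60, -50, -56, 10, 0, 0, -14, 60, -75, -84, 20, 0, 0, -21, 60, -100, -112, 40, 0, 0, -28, 60, -113, -118, 65, 0, 0, -35, 60, -113, -118, 95, 0, 0, -43, 60, -113, -118, 115, 0, 0, -43, 60, -113, -118, 135, 0, 0, -43, 60, -113, -118, 135, 0, 0, -43]

```text
time_s: 8.57
position: [0.6142, 0.2356, 0.0286]
tool_rot: [3.137, 0.004, 0.601]
force: [-0.5, -0.4, -1.6]
finger_gap: 0.0601
```

```bash
python3 -c "
from h import *
go(617,239,6,35)
p,d=grab_frame('scene');cv2.imwrite('pics/e1.png',cv2.resize(p[120:300,260:460],None,fx=3,fy=3)[:,:,::-1])
"
```

```text
[ 4.3 -1.3 22.5] [ 0.27  0.21 -0.56]
```

View pics/e1.png

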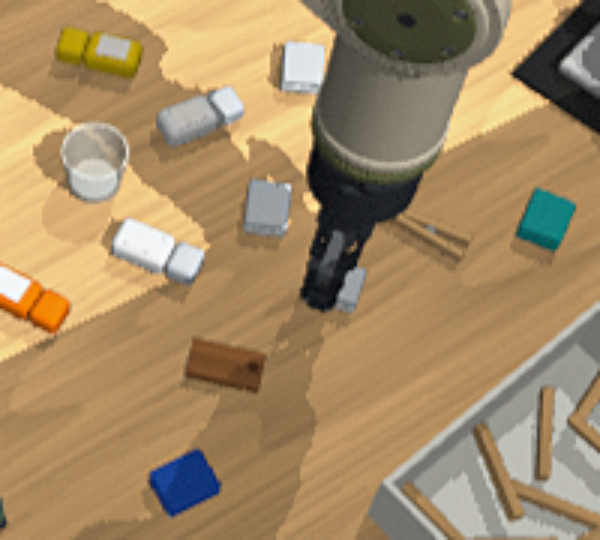

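drive_tool:
  series: [60, 4, -1, 12, 0, 0, 0, 60, 4, -1, 22, 0, 0, 0, 60, 4, -1, 22, 0, 0, 0, 25, 4, -1, 22, 0, 0, 0, 25, 4, -1, 22, 0, 0, 0, 25, 4, -1, 22, 0, 0, 0, 25, 4, -1, 22, 0, 0, 0, 25, 4, -1, 22, 0, 0, 0]
  newtons: 50

```text
time_s: 9.28
position: [0.6187, 0.2397, 0.0103]
tool_rot: [3.136, -0.001, 0.601]
force: [0.1, -0.5, 5.6]
finger_gap: 0.0322
```

```bash
python3 -c "
from h import *
B=b2w([-45,-80,60])*1000;print(B)
go(617,239,180,35);go(*B[:2],180,-8.4);go(*B[:2],45,-8.4)
"
```

```text
[ 597.70389727 -110.83194965   60.        ]
[  -1.7    0.6 -169.7] [ 0.32 -0.04 -0.56]
[-215.4  278.2 -168.4] [ 0.29 -0.16 42.84]
[-215.6  277.4  -33.4] [ 0.29 -0.16 42.84]
```

drive_tool:
  series: [25, 0, 0, -35, 0, 0, 0, 25, 0, 0, -75, 0, 0, 0, 25, -15, 20, -110, 0, 0, 3, 25, -35, 45, -135, 0, 0, 8, 25, -60, 75, -145, 0, 0, 14, 25, -85, 107, -150, 0, 0, 20, 25, -110, 140, -150, 0, 0, 27, 25, -135, 173, -150, 0, 0, 34, 25, -160, 206, -150, 0, 0, 40, 25, -185, 238, -150, 0, 0, 43]

```text
time_s: 10.12
position: [0.5997, -0.0627, 0.1619]
tool_rot: [3.138, -0.005, -0.156]
force: [2.0, 0.4, -0.6]
finger_gap: 0.0323
```

```bash
python3 -c "
from h import *
B=b2w([-45,-80,60])*1000
go(*B[:2],45,-8.4)
print(observe()['finger_gap'])
"
```

```text
[  5.   47.5 117.1] [ 0.21 -0.29 -0.52]
0.03225503230033089
```

drive_tool:
  series: [25, 5, 26, 20, 0, 0, 0, 25, 5, 52, 40, 0, 0, 0, 25, 5, 52, 70, 0, 0, 0, 25, 5, 52, 95, 0, 0, 0, 25, 5, 52, 112, 0, 0, 0, 25, 5, 52, 125, 0, 0, 0, 25, 5, 52, 127, 0, 0, 0]

```text
time_s: 10.7
position: [0.5954, -0.115, 0.0324]
tool_rot: [3.138, -0.001, -0.155]
force: [-0.3, 0.1, -0.3]
finger_gap: 0.0326
```

```bash
python3 -c "
from h import *
p,d=grab_frame('scene');cv2.imwrite('pics/e2.png',cv2.resize(p[120:360,80:380],None,fx=2.5,fy=2.5)[:,:,::-1])
print(w2b(observe()['position']),observe()['force'])
"
```

```text
[-44.04645007 -75.57374364  33.6746839 ] [-0.1180541   0.62424681  0.19562698]
```

View pics/e2.png

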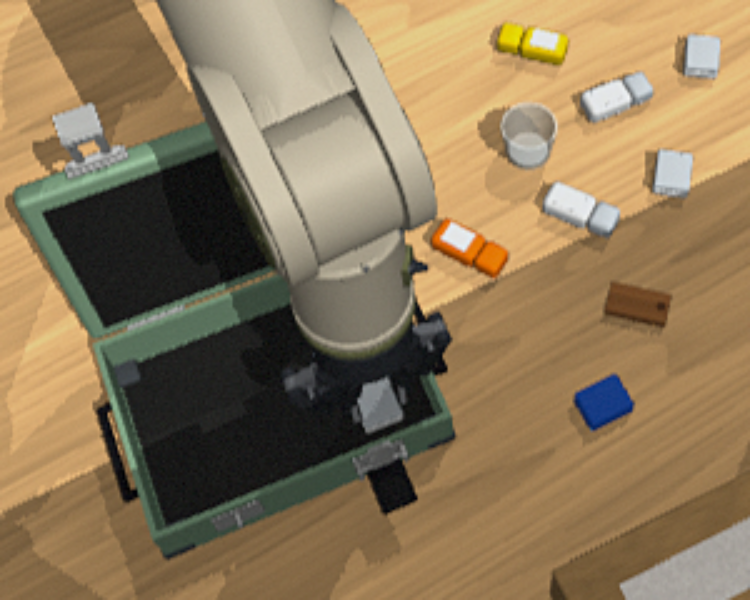

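drive_tool:
  series: [25, 0, 0, 13, 0, 0, 0, 25, 0, 0, 13, 0, 0, 0, 42, 0, 0, 13, 0, 0, 0, 42, 0, 0, 13, 0, 0, 0, 42, 0, 0, 5, 0, 0, 0, 42, 0, 0, -25, 0, 0, 0, 42, 0, 0, -65, 0, 0, 0, 55, 0, 0, -105, 0, 0, 0, 60, 0, -20, -140, 0, 0, 0]

```text
time_s: 11.5
position: [0.5987, -0.0998, 0.1777]
tool_rot: [3.135, -0.005, -0.162]
force: [2.0, -2.2, -0.3]
finger_gap: 0.0602
```

```bash
python3 -c "
from h import *
find()
go(523,140,150,33);go(523,140,30,33);print(observe()['qpos'])
"
```

```text
top tablet1 0.75 c [660. 414.] mean [659. 413.  17.] dim [42. 34.] long -58 sat 38.0
top tablet1 0.69 c [439. 341.] mean [439. 341.  17.] dim [41. 35.] long -39 sat 5.0
top tablet1 0.66 c [534. 235.] mean [534. 236.  18.] dim [41. 34.] long -45 sat 7.0
top stick1 0.76 c [436. 239.] mean [436. 238.  21.] dim [66. 29.] long 87 sat 4.0
top stick1 0.75 c [523. 140.] mean [522. 140.  21.] dim [70. 30.] long 32 sat 5.0
scene tablet1 0.77 c [534. 236.] mean [535. 235.  18.] dim [44. 34.] long -42 sat 9.0
scene tablet1 0.68 c [ 594. -115.] mean [ 596. -115.   23.] dim [41. 33.] long -9 sat 8.0
scene tablet1 0.49 c [437. 342.] mean [438. 341.  18.] dim [46. 33.] long -38 sat 10.0
scene stick1 0.92 c [522. 140.] mean [523. 138.  20.] dim [70. 31.] long 33 sat 5.0
scene stick1 0.79 c [434. 240.] mean [436. 238.  20.] dim [69. 32.] long 79 sat 5.0
[-110.9 -220.8   22. ] [ 2.500e-01  1.000e-02 -4.192e+01]
[-111.  -221.2  142. ] [ 2.500e-01  1.000e-02 -4.192e+01]
[ 0.25761353  0.38328594 -0.20423658  1.50608957  0.08412158  1.25950796
 -1.68431545]
```

drive_tool:
  series: [60, -15, -30, 0, 0, 0, -6, 60, -33, -65, 0, 0, 0, -13, 60, -51, -100, 5, 0, 0, -20, 60, -69, -137, 15, 0, 0, -27, 60, -87, -174, 35, 0, 0, -34, 60, -105, -208, 60, 0, 0, -40, 60, -111, -221, 90, 0, 0, -42, 60, -111, -221, 120, 0, 0, -42, 60, -111, -221, 135, 0, 0, -42, 60, -111, -221, 135, 0, 0, -42]

```text
time_s: 12.63
position: [0.5189, 0.1383, 0.0318]
tool_rot: [3.141, 0.011, 0.578]
force: [0.6, -0.9, -0.1]
finger_gap: 0.0601
```

```bash
python3 -c "
from h import *
go(522.5,140,8,33)
"
```

```text
[ 4.2  0.6 23.7] [0.04 0.64 0.11]
```

drive_tool:
  series: [60, 4, 1, 12, 0, 0, 0, 60, 4, 1, 23, 0, 0, 0, 60, 4, 1, 23, 0, 0, 0, 20, 4, 1, 23, 0, 0, 0, 20, 4, 1, 23, 0, 0, 0, 20, 4, 1, 23, 0, 0, 0, 20, 4, 1, 23, 0, 0, 0, 20, 4, 1, 23, 0, 0, 0, 20, 4, 1, -10, 0, 0, 0, 20, 4, 1, -40, 0, 0, 0]

```text
time_s: 13.47
position: [0.5217, 0.1396, 0.0715]
tool_rot: [-3.141, 0.014, 0.578]
force: [0.2, 0.3, 0.6]
finger_gap: 0.0286
```

```bash
python3 -c "
from h import *
B=b2w([-43,0,60])*1000
print(observe()['finger_gap'])
go(*B[:2],180,-8.4);go(*B[:2],25,-8.4)
"
```

```text
0.028584304159237007
[-129.2  309.8 -106.9] [ 0.25  0.81 41.52]
[-127.   309.9   48. ] [ 0.25  0.81 41.52]
```

drive_tool:
  series: [20, -3, 10, -40, 0, 0, 0, 20, -15, 30, -70, 0, 0, 5, 20, -28, 62, -90, 0, 0, 12, 20, -42, 97, -95, 0, 0, 19, 20, -56, 132, -95, 0, 0, 26, 20, -70, 167, -95, 0, 0, 33, 20, -84, 202, -95, 0, 0, 40, 20, -98, 237, -95, 0, 0, 42, 20, -112, 272, -95, 0, 0, 42, 20, -129, 307, -90, 0, 1, 42]

```text
time_s: 14.3
position: [0.5838, -0.1883, 0.1641]
tool_rot: [3.139, -0.007, -0.154]
force: [0.0, 1.0, -0.1]
finger_gap: 0.0287
```

```bash
python3 -c "
from h import *
B=b2w([-43,0,60])*1000
print(observe()['finger_gap'])
go(*B[:2],25,-8.4)
"
```

```text
0.02874435860171986
[ -0.4   0.9 139.1] [ 0.16 -0.38 -0.4 ]
```

drive_tool:
  series: [20, 0, 1, 35, 0, 0, 0, 20, 0, 1, 70, 0, 0, 0, 20, 0, 1, 105, 0, 0, 0, 20, 0, 1, 130, 0, 0, 0, 20, 0, 1, 142, 0, 0, 0, 20, 0, 1, 142, 0, 0, 0, 42, 0, 1, 142, 0, 0, 0, 42, 0, 1, 142, 0, 0, 0, 42, 0, 1, 130, 0, 0, 0, 42, 0, 1, 95, 0, 0, 0]

```text
time_s: 15.13
position: [0.5818, -0.189, 0.0672]
tool_rot: [3.14, -0.001, -0.153]
force: [-1.1, -0.6, -0.3]
finger_gap: 0.0421
```

drive_tool:
  series: [50, 0, 0, -35, 0, 0, 0, 60, 0, 0, -75, 0, 0, 0, 60, 0, 0, -115, 0, 0, 0, 60, 0, -30, -125, 0, 0, 0]

```text
time_s: 15.47
position: [0.5883, -0.1671, 0.203]
tool_rot: [3.134, -0.015, -0.163]
force: [2.0, -1.2, 0.8]
finger_gap: 0.0599
```

```bash
python3 -c "
from h import *
find()
go(534.5,236,150,138);go(534.5,236,30,138)
"
```

```text
top tablet1 0.71 c [ 594. -115.] mean [ 592. -115.   22.] dim [40. 33.] long -10 sat 5.0
top tablet1 0.69 c [535. 235.] mean [535. 235.  18.] dim [42. 35.] long -42 sat 7.0
top tablet1 0.59 c [660. 414.] mean [659. 414.  18.] dim [41. 36.] long -60 sat 38.0
top tablet1 0.58 c [440. 341.] mean [439. 341.  18.] dim [39. 34.] long -38 sat 4.0
top stick1 0.71 c [434. 241.] mean [435. 240.  21.] dim [69. 27.] long 82 sat 4.0
top stick1 0.6 c [ 585. -191.] mean [ 585. -190.   25.] dim [69. 30.] long -10 sat 4.0
scene tablet1 0.83 c [534. 236.] mean [535. 235.  18.] dim [43. 34.] long -43 sat 13.0
scene tablet1 0.56 c [ 594. -115.] mean [ 595. -116.   22.] dim [43. 34.] long -9 sat 8.0
scene stick1 0.9 c [434. 240.] mean [436. 238.  20.] dim [69. 32.] long 81 sat 5.0
scene stick1 0.61 c [435. 137.] mean [432. 139.  21.] dim [49. 45.] long -33 sat 20.0
scene stick1 0.59 c [ 582. -189.] mean [ 582. -189.   26.] dim [61. 29.] long -11 sat 6.0
[-111.9 -383.4   42.1] [   0.2     0.17 -146.83]
[-112.1 -383.7  162.1] [   0.2     0.17 -146.83]
```

drive_tool:
  series: [60, -11, -38, 0, 0, 0, -7, 60, -22, -76, 0, 0, 0, -14, 60, -33, -114, 0, 0, 0, -21, 60, -44, -152, 0, 0, 0, -28, 60, -55, -190, 0, 0, 0, -35, 60, -66, -228, 0, 0, 0, -42, 60, -77, -266, 0, 0, 0, -49, 60, -88, -304, 0, 0, 0, -56, 60, -99, -342, 0, 0, 0, -63, 60, -112, -383, 0, 0, 0, -70]

```text
time_s: 16.6
position: [0.5347, 0.2342, 0.192]
tool_rot: [3.138, 0.003, 1.071]
force: [0.3, 0.6, -0.0]
finger_gap: 0.06
```

```bash
python3 -c "
from h import *
print(observe()['qpos'])
go(534.5,235.5,150,138);go(534.5,235.5,30,138)
"
```

```text
[-0.045025    0.36835079 -0.55099517  1.52803137  0.20124452  1.30227447
 -1.12008771]
[ 1.2 -0.9 42. ] [ 4.000e-02  2.700e-01 -7.666e+01]
[  1.5  -1.3 162. ] [ 4.000e-02  2.700e-01 -7.666e+01]
```

drive_tool:
  series: [60, 1, -1, 0, 0, 0, -7, 60, 1, -1, 10, 0, 0, -14, 60, 1, -1, 20, 0, 0, -21, 60, 1, -1, 30, 0, 0, -28, 60, 1, -1, 40, 0, 0, -35, 60, 1, -1, 50, 0, 0, -42, 60, 1, -1, 60, 0, 0, -49, 60, 1, -1, 70, 0, 0, -56, 60, 1, -1, 80, 0, 0, -63, 60, 1, -1, 90, 0, 0, -70]

```text
time_s: 17.43
position: [0.5348, 0.2337, 0.1011]
tool_rot: [-3.139, 0.004, 2.296]
force: [-0.0, -0.9, -0.1]
finger_gap: 0.06
```

drive_tool:
  series: [60, 0, 0, 10, 0, 0, -7, 60, 0, 0, 30, 0, 0, -7, 60, 0, 0, 55, 0, 0, -7, 60, 0, 0, 68, 0, 0, -7, 60, 0, 0, 68, 0, 0, -7]

```text
time_s: 17.85
position: [0.5331, 0.2309, 0.0297]
tool_rot: [-3.132, 0.002, 2.417]
force: [-0.7, -0.7, -0.2]
finger_gap: 0.0599
```

```bash
python3 -c "
from h import *
print(observe()['qpos'])
p,d=grab_frame('scene');cv2.imwrite('pics/e3.png',cv2.resize(p[100:300,200:460],None,fx=2.5,fy=2.5)[:,:,::-1])
go(534.5,235.5,8,138)
"
```

```text
[ 0.07975559  0.58912177 -0.72625603  1.69209028  0.44700149  1.04150257
  0.04898624]
[ 2.   3.2 23.7] [-0.4   0.15  0.51]
```

View pics/e3.png

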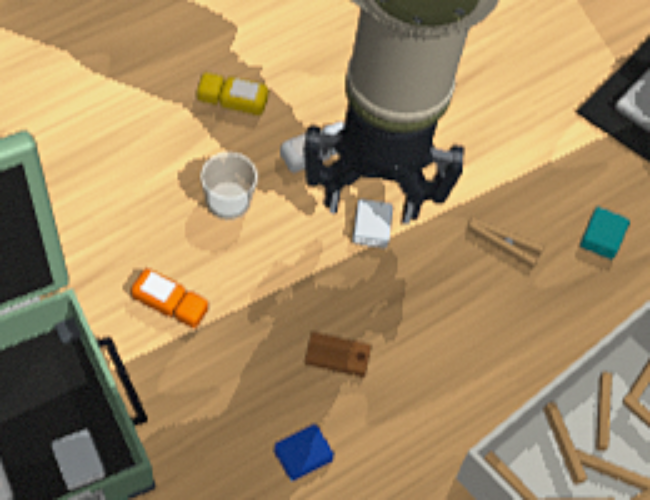

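Straddling tablet B correctly. Descend, close, lift.

drive_tool:
  series: [60, 2, 3, 12, 0, 0, 0, 60, 2, 3, 23, 0, 0, 0, 60, 2, 3, 23, 0, 0, 0, 25, 2, 3, 23, 0, 0, 0, 25, 2, 3, 23, 0, 0, 0, 25, 2, 3, 23, 0, 0, 0, 25, 2, 3, 23, 0, 0, 0, 25, 2, 3, 23, 0, 0, 0, 25, 2, 3, -10, 0, 0, 0, 25, 2, 3, -45, 0, 0, 0]

```text
time_s: 18.73
position: [0.5328, 0.2347, 0.0753]
tool_rot: [-3.13, 0.0, 2.418]
force: [2.0, 0.4, 0.6]
finger_gap: 0.0327
```

```bash
python3 -c "
from h import *
B=b2w([-45,78,60])*1000
print(observe()['finger_gap'])
go(*B[:2],190,171.6);go(*B[:2],20,171.6)
"
```

```text
0.03267704856195911
[-363.7 -349.6 -110.6] [ -0.66  -0.19 -33.08]
[-363.7 -347.6   59.4] [ -0.66  -0.19 -33.08]
```

drive_tool:
  series: [25, -5, -5, -35, 0, 0, 0, 25, -20, -20, -70, 0, 0, -3, 25, -45, -44, -95, 0, 0, -7, 25, -74, -72, -108, 0, 0, -12, 25, -103, -100, -110, 0, 0, -17, 25, -132, -128, -110, 0, 0, -22, 25, -161, -156, -110, 0, 0, -27, 25, -190, -184, -110, 0, 0, -32, 25, -219, -212, -110, 0, 0, -33, 25, -248, -240, -110, 0, 0, -33]

```text
time_s: 19.57
position: [0.5601, -0.1106, 0.1883]
tool_rot: [-3.131, -0.006, 2.995]
force: [1.9, 0.2, -0.1]
finger_gap: 0.0318
```

```bash
python3 -c "
from h import *
B=b2w([-45,78,60])*1000
print(observe()['finger_gap'])
go(*B[:2],190,171.6);go(*B[:2],20,171.6)
"
```

```text
0.031788975760729775
[ -37.3 -152.7   -0.4] [-0.59 -0.35 -0.  ]
[ -38.3 -150.9  169.6] [-0.59 -0.35 -0.  ]
```

drive_tool:
  series: [25, -9, -38, 0, 0, 0, 0, 25, -18, -76, 0, 0, 0, 0, 25, -28, -114, 10, 0, 0, 0, 25, -37, -148, 30, 0, 0, 0, 25, -38, -151, 65, 0, 0, 0, 25, -38, -151, 100, 0, 0, 0, 25, -38, -151, 130, 0, 0, 0, 25, -38, -151, 155, 0, 0, 0, 25, -38, -151, 168, 0, 0, 0, 25, -38, -151, 168, 0, 0, 0]

```text
time_s: 20.4
position: [0.572, -0.2665, 0.0182]
tool_rot: [-3.133, -0.012, 2.995]
force: [-0.8, 0.3, -0.4]
finger_gap: 0.0327
```

```bash
python3 -c "
from h import *
s=observe();print(w2b(s['position']),s['force'],s['finger_gap'])
p,d=grab_frame('scene');cv2.imwrite('pics/e4.png',cv2.resize(p[120:360,60:360],None,fx=2.5,fy=2.5)[:,:,::-1])
"
```

```text
[-42.32364451  77.79643699  18.19448811] [-0.75738359  0.25304829 -0.42352876] 0.03267848034420562
```

View pics/e4.png

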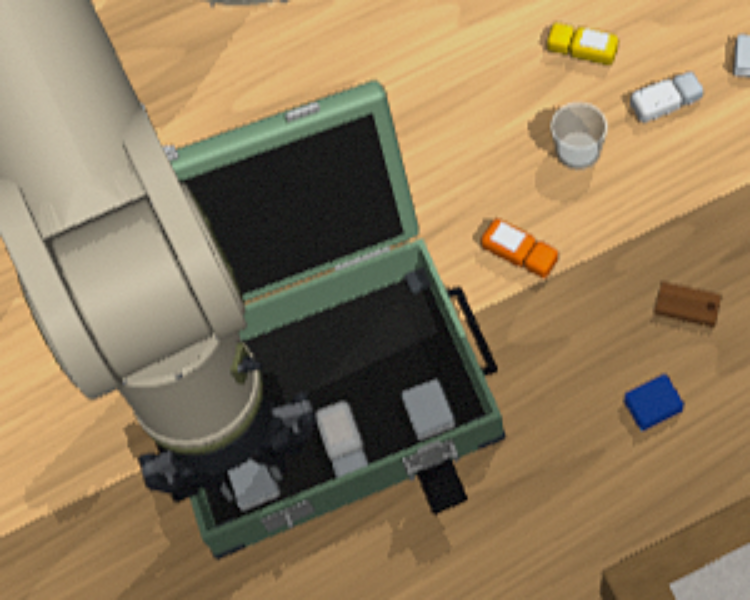

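drive_tool:
  series: [43, 0, 0, 0, 0, 0, 0, 43, 0, 0, 0, 0, 0, 0, 43, 0, 0, -10, 0, 0, 0, 43, 0, 0, -35, 0, 0, 0, 43, 0, 0, -70, 0, 0, 0, 50, 0, 0, -105, 0, 0, 0, 60, 0, 0, -145, 0, 0, 0, 60, 0, 10, -170, 0, 0, 0, 60, 0, 45, -175, 0, 0, 0, 60, 0, 85, -175, 0, 0, 0]

```text
time_s: 21.28
position: [0.5891, -0.1838, 0.2002]
tool_rot: [-3.13, -0.001, 2.989]
force: [1.1, 0.5, -0.4]
finger_gap: 0.06
```

```bash
python3 -c "
from h import *
find()
go(439,341,190,140);go(439,341,30,140)
"
```

```text
top tablet1 0.76 c [439. 341.] mean [439. 341.  17.] dim [40. 33.] long -39 sat 4.0
top tablet1 0.69 c [659. 414.] mean [659. 414.  17.] dim [41. 36.] long -59 sat 40.0
top tablet1 0.66 c [ 595. -116.] mean [ 594. -115.   22.] dim [42. 33.] long -8 sat 5.0
top tablet1 0.44 c [ 575. -257.] mean [ 572. -255.   22.] dim [38. 12.] long -8 sat 4.0
top stick1 0.73 c [435. 241.] mean [435. 239.  20.] dim [70. 30.] long 85 sat 4.0
top stick1 0.7 c [ 584. -191.] mean [ 583. -190.   25.] dim [67. 30.] long -12 sat 5.0
scene tablet1 0.92 c [ 574. -267.] mean [ 576. -267.   22.] dim [43. 34.] long -8 sat 8.0
scene tablet1 0.59 c [ 593. -115.] mean [ 595. -115.   22.] dim [42. 34.] long -9 sat 8.0
scene tablet1 0.55 c [437. 341.] mean [438. 340.  18.] dim [45. 30.] long -37 sat 12.0
scene stick1 0.84 c [ 581. -189.] mean [ 581. -189.   26.] dim [63. 29.] long -9 sat 5.0
scene stick1 0.56 c [435. 240.] mean [436. 238.  20.] dim [71. 31.] long 83 sat 6.0
[223.9 495.9   2.3] [-0.71 -0.24 31.56]
[222.7 497.6 162.3] [-0.71 -0.24 31.56]
```

drive_tool:
  series: [60, 14, 36, 0, 0, 0, 3, 60, 29, 72, 0, 0, 0, 7, 60, 44, 108, 0, 0, 0, 11, 60, 59, 144, 0, 0, 0, 15, 60, 75, 180, 0, 0, 0, 19, 60, 91, 216, 0, 0, 0, 23, 60, 107, 252, 0, 0, 0, 27, 60, 123, 288, 0, 0, 0, 31, 60, 140, 324, 0, 0, 0, 31, 60, 157, 360, 0, 0, 0, 31]

```text
time_s: 22.42
position: [0.4853, 0.197, 0.1938]
tool_rot: [-3.129, 0.0, 2.45]
force: [1.7, 0.3, 0.8]
finger_gap: 0.0601
```

```bash
python3 -c "
from h import *
go(439,341,190,141);go(439,341,30,141)
"
```

```text
[127.5  81.4   2.8] [-0.72  0.02 -0.64]
[127.6  83.4 162.8] [-0.72  0.02 -0.64]
```

drive_tool:
  series: [60, 32, 21, 10, 0, 0, 0, 60, 64, 42, 20, 0, 0, 0, 60, 96, 62, 35, 0, 0, 0, 60, 127, 82, 60, 0, 0, 0, 60, 127, 83, 95, 0, 0, 0, 60, 127, 83, 125, 0, 0, 0, 60, 127, 83, 145, 0, 0, 0, 60, 127, 83, 155, 0, 0, 0, 60, 127, 83, 160, 0, 0, 0]

```text
time_s: 23.17
position: [0.4396, 0.3389, 0.0314]
tool_rot: [-3.127, -0.0, 2.448]
force: [0.0, -0.6, 0.3]
finger_gap: 0.0602
```

```bash
python3 -c "
from h import *
go(439,341,8,140)
p,d=grab_frame('scene');cv2.imwrite('pics/e5.png',cv2.resize(p[60:260,200:460],None,fx=2.5,fy=2.5)[:,:,::-1])
"
```

```text
[ 1.8  1.6 23.3] [-0.86 -0.    0.25]
```

View pics/e5.png

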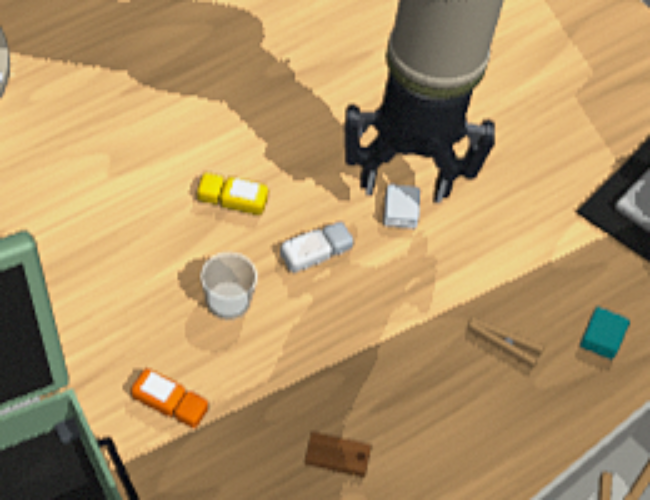

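drive_tool:
  series: [60, 2, 2, 12, 0, 0, 0, 60, 2, 2, 22, 0, 0, 0, 60, 2, 2, 22, 0, 0, 0, 25, 2, 2, 22, 0, 0, 0, 25, 2, 2, 22, 0, 0, 0, 25, 2, 2, 22, 0, 0, 0, 25, 2, 2, 22, 0, 0, 0, 25, 2, 2, 22, 0, 0, 0, 25, 2, 2, -10, 0, 0, 0, 25, 2, 2, -45, 0, 0, 0]

```text
time_s: 24.05
position: [0.4383, 0.341, 0.0753]
tool_rot: [-3.122, -0.002, 2.448]
force: [0.7, -0.1, 0.7]
finger_gap: 0.0323
```

```bash
python3 -c "
from h import *
B=b2w([35,-60,60])*1000
print(observe()['finger_gap'],B)
go(*B[:2],190,171.6);go(*B[:2],20,171.6)
"
```

```text
0.03230240703921726 [ 515.64045006 -118.93075402   60.        ]
[-353.3 -306.4 -109.4] [ -1.05  -0.4  -31.33]
[-353.6 -303.2   60.6] [ -1.05  -0.4  -31.33]
```

drive_tool:
  series: [25, -5, -5, -35, 0, 0, 0, 25, -20, -18, -70, 0, 0, -3, 25, -45, -39, -95, 0, 0, -7, 25, -74, -64, -108, 0, 0, -12, 25, -104, -90, -112, 0, 0, -17, 25, -134, -116, -112, 0, 0, -22, 25, -164, -142, -112, 0, 0, -27, 25, -194, -168, -112, 0, 0, -31, 25, -224, -194, -112, 0, 0, -31, 25, -254, -220, -112, 0, 0, -31]

```text
time_s: 24.88
position: [0.4943, 0.0089, 0.1914]
tool_rot: [-3.125, -0.011, 2.989]
force: [1.9, -0.0, 0.0]
finger_gap: 0.0323
```

```bash
python3 -c "
from h import *
B=b2w([32,-60,60])*1000
print(observe()['finger_gap'])
go(*B[:2],190,171.6);go(*B[:2],20,171.6)
p,d=grab_frame('scene');cv2.imwrite('pics/e6.png',p[:,:,::-1])
"
```

```text
0.032325331657860425
[ -43.5 -123.1    2.9] [-0.93 -0.62 -0.31]
[ -45.3 -120.3  172.9] [-0.93 -0.62 -0.31]
```

View pics/e6.png

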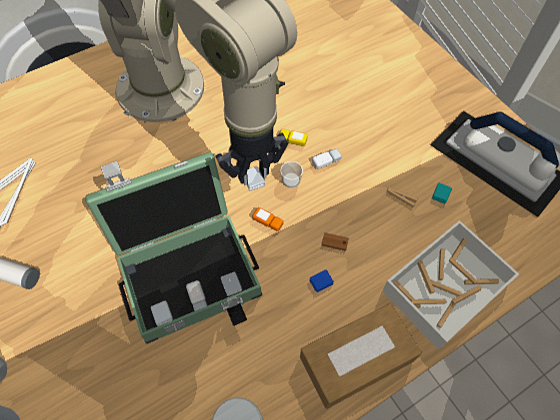

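drive_tool:
  series: [25, -30, -20, 0, 0, 0, 0, 25, -50, -55, 0, 0, 0, 0, 25, -48, -92, 0, 0, 0, 0, 25, -45, -121, 15, 0, 0, 0, 25, -45, -121, 50, 0, 0, 0, 25, -45, -121, 85, 0, 0, 0, 25, -45, -121, 115, 0, 0, 0, 25, -45, -121, 140, 0, 0, 0, 25, -45, -121, 155, 0, 0, 0, 25, -45, -121, 155, 0, 0, 0]

```text
time_s: 25.77
position: [0.5155, -0.1299, 0.0342]
tool_rot: [-3.123, -0.017, 2.978]
force: [-1.2, -0.3, 0.4]
finger_gap: 0.0321
```

```bash
python3 -c "
from h import *
s=observe();print(w2b(s['position']),s['force'],s['finger_gap'])
p,d=grab_frame('scene');cv2.imwrite('pics/e7.png',cv2.resize(p[120:360,60:360],None,fx=2.5,fy=2.5)[:,:,::-1])
"
```

```text
[ 33.48535505 -49.10767307  34.20254523] [-1.20236018 -0.28554035  0.36503427] 0.03205101979023199
```

View pics/e7.png

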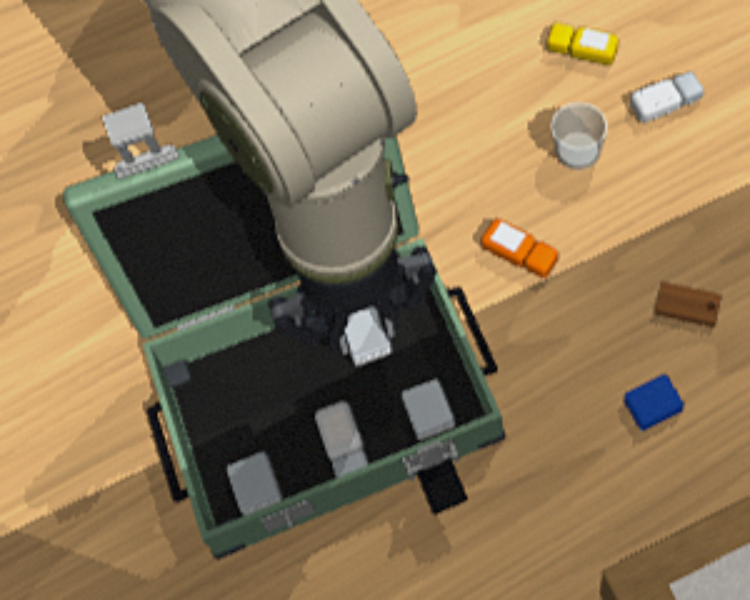

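drive_tool:
  series: [25, 0, 0, 14, 0, 0, 0, 25, 0, 0, 14, 0, 0, 0, 43, 0, 0, 14, 0, 0, 0, 43, 0, 0, 14, 0, 0, 0, 43, 0, 0, 5, 0, 0, 0, 43, 0, 0, -30, 0, 0, 0, 43, 0, 0, -70, 0, 0, 0, 55, 0, 0, -110, 0, 0, 0, 60, -5, 0, -145, 0, 0, 0, 60, -15, 0, -155, 0, 0, 0]

```text
time_s: 26.65
position: [0.5369, -0.1292, 0.1989]
tool_rot: [-3.121, -0.005, 2.979]
force: [0.6, -0.3, -0.8]
finger_gap: 0.0602
```

```bash
python3 -c "
from h import *
find()
go(435.5,239.5,190,83);go(435.5,239.5,30,83)
"
```

```text
top tablet1 0.69 c [ 516. -131.] mean [ 515. -130.   22.] dim [42. 33.] long -7 sat 7.0
top tablet1 0.63 c [ 562. -130.] mean [ 561. -130.   22.] dim [34. 29.] long 82 sat 5.0
top stick1 0.63 c [435. 241.] mean [435. 239.  21.] dim [70. 31.] long 87 sat 4.0
scene tablet1 0.66 c [ 514. -131.] mean [ 514. -131.   23.] dim [43. 33.] long -9 sat 12.0
scene tablet1 0.56 c [ 574. -267.] mean [ 576. -267.   23.] dim [42. 34.] long -8 sat 8.0
scene tablet1 0.54 c [ 555. -137.] mean [ 557. -138.   23.] dim [45. 34.] long -11 sat 8.0
scene stick1 0.87 c [ 581. -189.] mean [ 581. -189.   26.] dim [62. 29.] long -9 sat 6.0
scene stick1 0.58 c [434. 240.] mean [436. 238.  21.] dim [70. 31.] long 84 sat 6.0
[156.3 348.4  -4.1] [-1.610e+00  6.000e-02  8.767e+01]
[153.6 351.4 155.9] [-1.610e+00  6.000e-02  8.767e+01]
```

drive_tool:
  series: [60, 5, 36, 0, 0, 0, 7, 60, 15, 74, 0, 0, 0, 14, 60, 30, 110, 0, 0, 0, 21, 60, 47, 146, 0, 0, 0, 28, 60, 64, 182, 0, 0, 0, 35, 60, 82, 218, 0, 0, 0, 42, 60, 100, 254, 0, 0, 0, 49, 60, 118, 288, 0, 0, 0, 56, 60, 137, 320, 0, 0, 0, 63, 60, 155, 349, 0, 0, 0, 70]

```text
time_s: 27.78
position: [0.4379, 0.2345, 0.1848]
tool_rot: [-3.116, 0.011, 1.813]
force: [1.0, 0.9, 0.2]
finger_gap: 0.0599
```

```bash
python3 -c "
from h import *
go(435.5,239.5,190,83);go(435.5,239.5,30,83)
"
```

```text
[ 5.4 -1.2 -5.2] [-1.31  0.9  20.86]
[  7.2   2.8 154.7] [-1.31  0.9  20.86]
```

drive_tool:
  series: [60, 6, 0, 10, 0, 0, 7, 60, 6, 1, 35, 0, 0, 14, 60, 6, 2, 65, -1, 1, 21, 60, 7, 3, 100, -1, 1, 21, 60, 7, 3, 130, -1, 1, 21, 60, 7, 3, 150, -1, 1, 21, 60, 7, 3, 153, -1, 1, 21]

```text
time_s: 28.37
position: [0.432, 0.2371, 0.027]
tool_rot: [-3.128, 0.004, 1.447]
force: [-1.1, -0.4, 0.6]
finger_gap: 0.06
```

```bash
python3 -c "
from h import *
find(('top','scene'))
go(435.5,239.5,8,83)
p,d=grab_frame('scene');cv2.imwrite('pics/e8.png',cv2.resize(p[60:260,200:460],None,fx=2.5,fy=2.5)[:,:,::-1])
"
```

```text
top tablet1 0.73 c [ 575. -268.] mean [ 574. -267.   22.] dim [42. 35.] long -9 sat 5.0
top tablet1 0.66 c [ 515. -131.] mean [ 514. -130.   23.] dim [41. 33.] long -10 sat 7.0
top tablet1 0.47 c [ 557. -139.] mean [ 557. -138.   22.] dim [42. 35.] long -10 sat 5.0
top stick1 0.77 c [ 585. -190.] mean [ 583. -189.   25.] dim [69. 31.] long -10 sat 4.0
scene tablet1 0.82 c [ 556. -138.] mean [ 558. -138.   22.] dim [43. 34.] long -10 sat 7.0
scene tablet1 0.81 c [ 574. -267.] mean [ 576. -267.   22.] dim [43. 34.] long -7 sat 8.0
scene tablet1 0.73 c [ 514. -130.] mean [ 514. -130.   23.] dim [45. 34.] long -11 sat 11.0
scene stick1 0.81 c [433. 237.] mean [433. 226.  21.] dim [63. 31.] long 86 sat 6.0
scene stick1 0.73 c [ 581. -189.] mean [ 581. -189.   26.] dim [62. 29.] long -9 sat 4.0
[-0.6 -1.1 25.2] [-0.19 -0.11 -0.15]
```

View pics/e8.png

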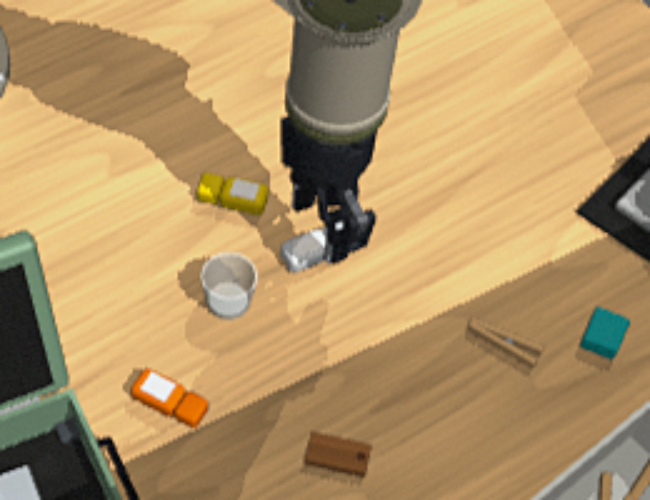

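drive_tool:
  series: [60, 0, -1, 12, 0, 0, 0, 60, 0, -1, 24, 0, 0, 0, 60, 0, -1, 24, 0, 0, 0, 20, 0, -1, 24, 0, 0, 0, 20, 0, -1, 24, 0, 0, 0, 20, 0, -1, 24, 0, 0, 0, 20, 0, -1, 24, 0, 0, 0, 20, 0, -1, 24, 0, 0, 0, 20, 0, -1, -10, 0, 0, 0, 20, 0, -1, -45, 0, 0, 0]

```text
time_s: 29.55
position: [0.4341, 0.239, 0.0772]
tool_rot: [-3.133, 0.0, 1.446]
force: [1.5, -0.3, 0.3]
finger_gap: 0.0285
```

```bash
python3 -c "
from h import *
B=b2w([36,60,60])*1000
print(observe()['finger_gap'],B)
go(*B[:2],195,81.6)
B=b2w([-10,-40,60])*1000
print(observe()['finger_gap'],B)
go(*B[:2],195,81.6)
"
```

```text
0.02852318944663164 [ 497.1212143  -237.49735095   60.        ]
[-465.   120.8 -118.7] [-0.47  0.01  1.27]
0.02852318944663164 [ 557.23604447 -145.28993697   60.        ]
[-366.   169.  -119.2] [-0.47  0.01  1.27]
```

drive_tool:
  series: [20, 0, 5, -35, 0, 0, 0, 20, -20, 12, -70, 0, 0, 0, 20, -50, 25, -95, 0, 0, 0, 20, -85, 40, -115, 0, 0, 0, 20, -122, 57, -119, 0, 0, 0, 20, -159, 74, -119, 0, 0, 0, 20, -196, 91, -119, 0, 0, 0, 20, -233, 108, -119, 0, 0, 0, 20, -270, 125, -119, 0, 0, 0, 20, -307, 142, -119, 0, 0, 0]

```text
time_s: 30.38
position: [0.538, -0.0855, 0.1953]
tool_rot: [-3.134, 0.001, 1.446]
force: [0.2, 0.0, -0.4]
finger_gap: 0.0288
```

```bash
python3 -c "
from h import *
B=b2w([33,62,60])*1000
print(observe()['finger_gap'],B)
go(*B[:2],195,81.6)
go(*B[:2],20,81.6)
"
```

```text
0.028777611399668 [ 499.79686524 -239.9141447    60.        ]
[-158.   -18.7    0.5] [-0.44  0.04  1.26]
[-157.9  -17.3  175.5] [-0.44  0.04  1.26]
```

drive_tool:
  series: [20, -38, 10, 0, 0, 0, 0, 20, -76, 10, 0, 0, 0, 1, 20, -114, 0, 0, 0, 0, 1, 20, -150, -14, 5, 0, 0, 1, 20, -158, -18, 30, 0, 0, 1, 20, -158, -18, 65, 0, 0, 1, 20, -158, -18, 100, 0, 0, 1, 20, -158, -18, 130, 0, 0, 1, 20, -158, -18, 155, 0, 0, 1, 20, -158, -18, 155, 0, 0, 1]

```text
time_s: 31.22
position: [0.4954, -0.2386, 0.0353]
tool_rot: [-3.125, -0.002, 1.429]
force: [-0.8, 0.1, -1.3]
finger_gap: 0.0286
```

```bash
python3 -c "
from h import *
s=observe();print(w2b(s['position']),s['force'],s['finger_gap'])
p,d=grab_frame('scene');cv2.imwrite('pics/e9.png',cv2.resize(p[120:360,60:360],None,fx=2.5,fy=2.5)[:,:,::-1])
"
```

```text
[37.55179974 61.29366118 35.25153779] [-0.75175768  0.06880612 -1.25700827] 0.02862307717259519
```

View pics/e9.png

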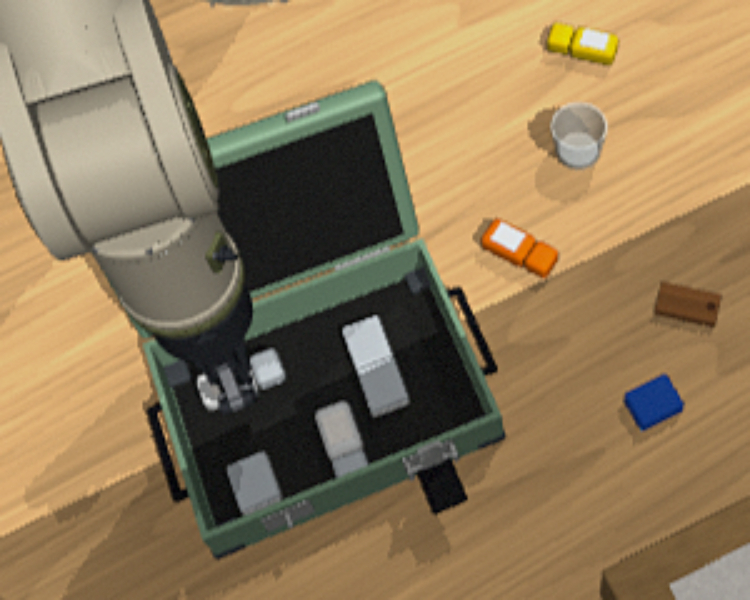

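drive_tool:
  series: [20, 0, 0, 13, 0, 0, 0, 20, 0, 0, 13, 0, 0, 0, 42, 0, 0, 13, 0, 0, 0, 42, 0, 0, 13, 0, 0, 0, 42, 0, 0, 5, 0, 0, 0, 42, 0, 0, -30, 0, 0, 0, 42, 0, 0, -70, 0, 0, 0, 42, 0, 2, -110, 0, 0, 0, 42, 0, 15, -145, 0, 0, 0, 42, 0, 40, -165, 0, 0, 0]

```text
time_s: 32.1
position: [0.5395, -0.2461, 0.2101]
tool_rot: [-3.135, 0.002, 1.428]
force: [1.1, -1.0, 0.4]
finger_gap: 0.042
```

```bash
python3 -c "
from h import *
find()
for n in ('scene','top'):
  p,d=grab_frame(n);cv2.imwrite(f'pics/f_{n}.png',p[:,:,::-1])
print(observe()['qpos'],observe()['time_s'])
"
```

```text
top tablet1 0.75 c [ 557. -139.] mean [ 556. -138.   22.] dim [44. 35.] long -11 sat 6.0
top tablet1 0.51 c [ 516. -131.] mean [ 515. -131.   23.] dim [43. 35.] long -11 sat 7.5
top stick1 0.84 c [ 498. -238.] mean [ 497. -238.   24.] dim [70. 30.] long 82 sat 5.0
top stick1 0.79 c [ 585. -190.] mean [ 584. -189.   25.] dim [71. 29.] long -11 sat 4.0
top stick1 0.47 c [ 576. -268.] mean [ 574. -267.   22.] dim [43. 35.] long -8 sat 5.0
scene tablet1 0.84 c [ 574. -267.] mean [ 576. -267.   22.] dim [42. 34.] long -8 sat 8.0
scene tablet1 0.67 c [ 513. -130.] mean [ 514. -130.   23.] dim [44. 34.] long -11 sat 11.0
scene tablet1 0.58 c [ 498. -238.] mean [ 500. -239.   25.] dim [68. 29.] long 83 sat 8.0
scene tablet1 0.37 c [ 540. -187.] mean [ 529. -182.   20.] dim [260. 180.] long 82 sat 4.0
scene stick1 0.73 c [ 581. -189.] mean [ 581. -189.   26.] dim [63. 30.] long -10 sat 5.0
scene stick1 0.7 c [ 495. -237.] mean [ 500. -237.   25.] dim [69. 34.] long 85 sat 7.0
[ 0.76044112  0.38312641 -0.51364589  1.48045839  0.19021573  1.34340171
  0.08995592] 32.5
```

View pics/f_scene.png

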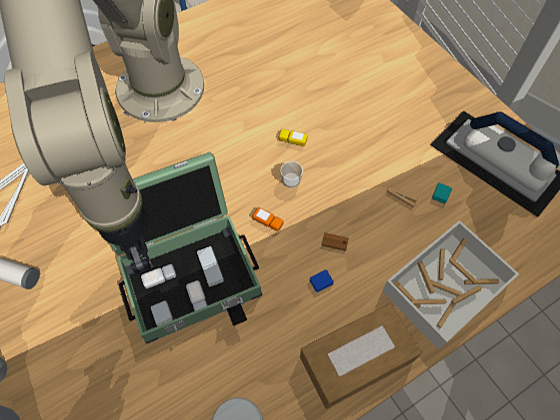

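View pics/f_top.png

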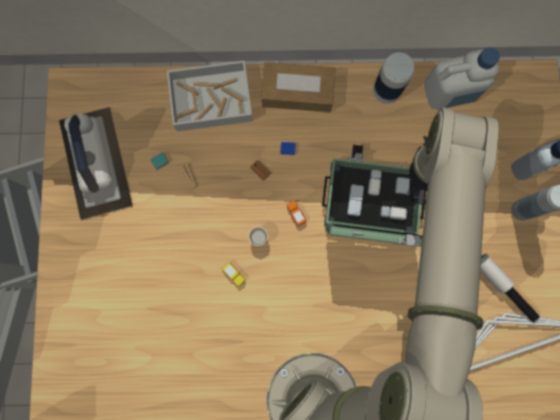

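```bash
cat >> h.py <<'E'
def gb(x,y,z,yaw=81.6):
    P=b2w([x,y,z])*1000; go(P[0],P[1],P[2],yaw)
E
python3 -c "
from h import *
print(w2b(observe()['position']))
gb(0,105,330);gb(172,110,330);gb(172,110,218)
"
```

```text
[ -5.12922955  61.66497448 201.61916637]
[ -43.1   -7.3 -128.4] [-0.89 -0.09  0.26]
[ -47.3 -179.3 -125.7] [-0.89 -0.09  0.26]
[ -47.5 -177.6  -13.7] [-0.89 -0.09  0.26]
```

drive_tool:
  series: [0, -12, -2, -38, 0, 0, 0, 0, -25, -4, -76, 0, 0, 0, 0, -43, -7, -112, 0, 0, 0, 0, -44, -20, -128, -1, 0, 0, 0, -45, -50, -128, -1, 0, 0, 0, -46, -85, -128, -1, 0, 0, 0, -47, -120, -128, -1, 0, 0, 0, -47, -152, -126, -1, 0, 0, 0, -47, -179, -126, -1, 0, 0, 0, -47, -179, -126, -1, 0, 0]
  newtons: 80

```text
time_s: 33.33
position: [0.3508, -0.2671, 0.3303]
tool_rot: [-3.141, -0.0, 1.424]
force: [0.9, -1.3, 0.1]
finger_gap: -0.0
```

```bash
python3 -c "
from h import *
s=observe();print(w2b(s['position']),s['force'],s['qpos'])
for n in ('scene',):
  p,d=grab_frame(n);cv2.imwrite(f'pics/g_{n}.png',p[:,:,::-1])
gb(172,110,218)
"
```

```text
[176.46127381 110.64366653 330.28001262] [ 0.91147724 -1.28652619  0.08422145] [ 1.04062905 -0.03143652 -0.44492248  1.63764511 -0.0135382   1.53244419
  0.44947808]
[  0.3   2.2 112.4] [0.07 0.   0.04]
```

View pics/g_scene.png

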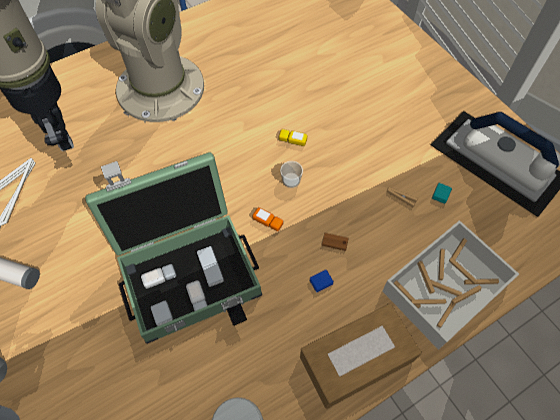

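drive_tool:
  series: [0, 0, 0, 30, 0, 0, 0, 0, 0, 0, 60, 0, 0, 0, 0, 0, 0, 90, 0, 0, 0, 0, 0, 2, 112, 0, 0, 0, 0, 0, 2, 112, 0, 0, 0, 0, 0, 2, 112, 0, 0, 0]

```text
time_s: 33.88
position: [0.3549, -0.2667, 0.2176]
tool_rot: [-3.14, -0.002, 1.426]
force: [0.4, -0.4, 0.0]
finger_gap: 0.0003
```

```bash
python3 -c "
from h import *
s=observe();print(w2b(s['position']),s['force'],s['qpos'])
p0=w2b(s['position'])
for phi in (1.75,1.57,1.4,1.2,1,.8,.6,.4,.2,.1,0):
  u=np.array([-np.cos(phi),np.sin(phi)]);n=np.array([np.sin(phi),np.cos(phi)])
  P=np.array([90,55])+165*u+22*n; print(phi,'ty',round(p0[0]-P[0]-15,1),'tz',round(p0[2]-P[1],1))
"
```

```text
[172.43481329 109.63827441 217.56509291] [ 0.39578006 -0.39059221  0.02449931] [ 1.03071516  0.02186983 -0.45993854  1.83749825  0.0085874   1.28647823
  0.42335589]
1.75 ty 16.4 tz 4.1
1.57 ty 45.6 tz -2.5
1.4 ty 73.8 tz -3.8
1.2 ty 106.7 tz 0.8
1 ty 138.1 tz 11.8
0.8 ty 166.6 tz 28.9
0.6 ty 191.2 tz 51.2
0.4 ty 210.8 tz 78.0
0.2 ty 224.8 tz 108.2
0.1 ty 229.4 tz 124.2
0 ty 232.4 tz 140.6
```

drive_tool:
  series: [0, 0, 14, 2, 0, 0, 0, 0, 0, 28, 0, 0, 0, 0, 0, 0, 44, -2, 0, 0, 0, 0, 0, 60, -3, 0, 0, 0, 0, 0, 75, -3, 0, 0, 0, 0, 0, 90, -1, 0, 0, 0, 0, 0, 107, 1, 0, 0, 0, 0, 0, 107, 1, 0, 0, 0]

```text
time_s: 34.55
position: [0.4637, -0.2822, 0.2177]
tool_rot: [3.14, -0.003, 1.427]
force: [0.6, 1.1, 0.1]
finger_gap: 0.0002
```

```bash
python3 -c "
from h import *
s=observe();print(w2b(s['position']),s['force'])
p,d=grab_frame('scene');cv2.imwrite(f'pics/g2.png',cv2.resize(p[100:360,20:320],None,fx=2.3,fy=2.3)[:,:,::-1])
"
```

```text
[ 62.50767652 109.08682246 217.66833482] [0.64454964 1.10662107 0.0775998 ]
```

View pics/g2.png

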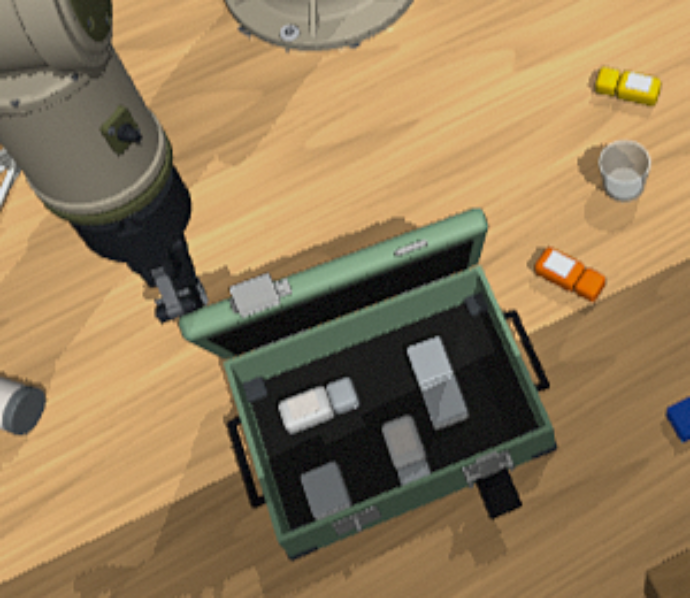

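drive_tool:
  series: [0, 0, 14, 5, 0, 0, 0, 0, 0, 28, 12, 0, 0, 0, 0, 0, 43, 20, 0, 0, 0, 0, 0, 57, 29, 0, 0, 0, 0, 0, 69, 40, 0, 0, 0, 0, 0, 81, 52, 0, 0, 0, 0, 0, 91, 65, 0, 0, 0, 0, 0, 101, 79, 0, 0, 0, 0, 0, 109, 93, 0, 0, 0, 0, 0, 115, 108, 0, 0, 0]

```text
time_s: 35.43
position: [0.5777, -0.2994, 0.1113]
tool_rot: [3.138, -0.001, 1.426]
force: [0.7, 0.0, 4.1]
finger_gap: -0.0001
```

```bash
python3 -c "
from h import *
s=observe();print(w2b(s['position']),s['force'])
p,d=grab_frame('scene');cv2.imwrite(f'pics/g3.png',cv2.resize(p[140:400,40:340],None,fx=2.3,fy=2.3)[:,:,::-1])
"
```

```text
[-52.72760025 109.44499037 111.32404333] [0.70026063 0.03879255 4.07650613]
```

View pics/g3.png

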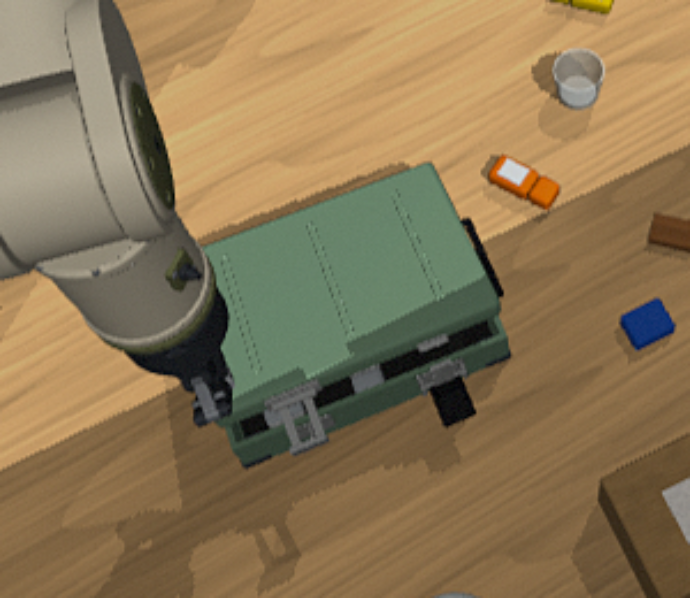

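drive_tool:
  series: [0, 0, 3, 10, 0, 0, 0, 0, 0, 5, 18, 0, 0, 0, 0, 0, 6, 25, 0, 0, 0, 0, 0, 6, 30, 0, 0, 0, 0, 0, 6, 34, 0, 0, 0, 0, 0, 6, 37, 0, 0, 0, 0, 0, 6, 37, 0, 0, 0]

```text
time_s: 36.07
position: [0.5837, -0.2996, 0.072]
tool_rot: [3.139, -0.002, 1.427]
force: [-0.5, 0.1, 13.6]
finger_gap: 0.0001
```

```bash
python3 -c "
from h import *
s=observe();print(w2b(s['position']),s['force'])
p,d=grab_frame('scene');cv2.imwrite(f'pics/g4.png',cv2.resize(p[140:400,40:340],None,fx=2.3,fy=2.3)[:,:,::-1])
P=cloud('scene',d);Bx=w2b(P.reshape(-1,3));k=(Bx[:,0]<-60)&(Bx[:,0]>-85)&(abs(Bx[:,1]-(-20))<60)&(Bx[:,2]>50)
print(np.percentile(Bx[k,2],[10,50,90]))
"
```

```text
[-58.74620606 108.81598852  72.01169124] [-0.45137235  0.12578556 13.56916826]
[68.67268618 71.42786491 73.95485665]
```

View pics/g4.png

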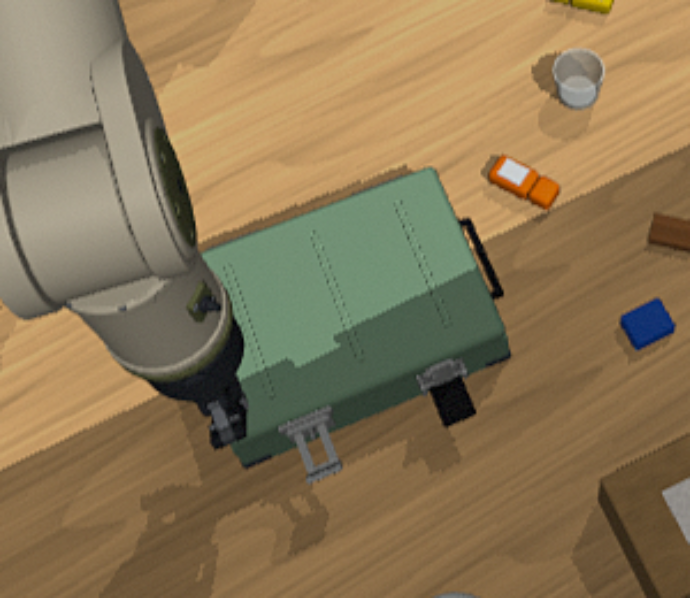

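drive_tool:
  series: [0, 0, 0, -10, 0, 0, 0, 0, 0, 0, -30, 0, 0, 0, 0, 0, 0, -60, 0, 0, 0, 20, 0, 5, -80, 0, 0, 0, 40, 0, 30, -85, 0, 0, 0, 60, 0, 60, -85, 0, 0, 0]

```text
time_s: 36.62
position: [0.643, -0.3101, 0.1616]
tool_rot: [3.135, 0.001, 1.424]
force: [1.9, -0.1, 0.9]
finger_gap: 0.0361
```

```bash
python3 -c "
from h import *
s=observe();print(w2b(s['position']),s['force'],s['qpos'])
p,d=grab_frame('scene');cv2.imwrite(f'pics/g5.png',cv2.resize(p[140:400,40:340],None,fx=2.3,fy=2.3)[:,:,::-1])
P=cloud('scene',d);Bx=w2b(P.reshape(-1,3))
for a,b in((-85,-60),(-20,20),(50,80)):
  k=(Bx[:,0]<b)&(Bx[:,0]>a)&(abs(Bx[:,1]+20)<60)&(Bx[:,2]>50);print(np.percentile(Bx[k,2],[10,50,90]))
for r in outline_of('hasp','scene')[:2]:
    Q=P[r['region']];Q=Q[~np.isnan(Q[:,0])]; B=w2b(Q); print(r['conf'],r['pixel'],np.percentile(B,[5,50,95],axis=0).round())
    k=(B[:,0]<-95)&(B[:,2]>20); print(np.percentile(B[k],[2,50],axis=0).round(), [ (x,np.median(B[(abs(B[:,0]-x)<4)&(B[:,2]>20),2]).round()) for x in (-105,-115,-125,-135)])
"
```

```text
[-118.92821001  110.55213794  161.64049956] [ 1.88289394 -0.05088884  0.93689123] [ 0.67462041  0.65460472 -0.46088785  1.16941588  0.27950803  1.37103656
  0.09796688]
[75.1704795  78.11191256 80.44638101]
[75.96340057 78.2388876  80.56316393]
[75.47621766 77.60953164 79.97913178]
0.65 [180.9, 332.8] [[-140.   46.    2.]
 [-110.   57.   67.]
 [ -91.   72.   77.]]
[[-141.   45.   54.]
 [-118.   58.   66.]] [(-105, np.float64(66.0)), (-115, np.float64(62.0)), (-125, np.float64(57.0)), (-135, np.float64(74.0))]
```

View pics/g5.png

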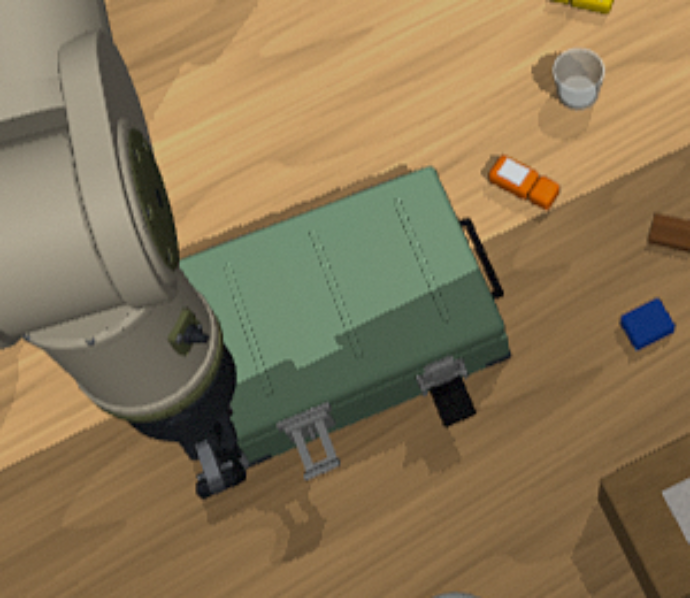

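```bash
python3 -c "
from h import *
gb(-132,60,95);gb(-132,60,77)"
```

```text
[47.3 11.4 61.5] [ 0.15 -0.23  0.23]
[47.2 11.4 79.5] [ 0.15 -0.23  0.23]
```

drive_tool:
  series: [0, 24, 6, 0, 0, 0, 0, 0, 47, 11, 5, 0, 0, 0, 0, 47, 11, 20, 0, 0, 0, 0, 47, 11, 40, 0, 0, 0, 0, 47, 11, 60, 0, 0, 0, 0, 47, 11, 62, 0, 0, 0, 0, 47, 11, 62, 0, 0, 0]

```text
time_s: 37.3
position: [0.6611, -0.2622, 0.0929]
tool_rot: [-3.14, -0.004, 1.428]
force: [-0.6, -0.1, -0.4]
finger_gap: 0.0001
```

```bash
python3 -c "
from h import *
s=observe();print(w2b(s['position']),s['force'],s['finger_gap'])
gb(-132,60,60);gb(-132,60,45);gb(-127,60,29)
p,d=grab_frame('scene');cv2.imwrite(f'pics/h1.png',cv2.resize(p[140:400,40:340],None,fx=2.3,fy=2.3)[:,:,::-1])
"
```

```text
[-129.85498045   60.47752193   92.89459789] [-0.57505335 -0.13968172 -0.39595882] 0.00010294621019098835
[ 0.3  2.2 32.9] [-0.09 -0.26  0.22]
[ 0.3  2.2 47.9] [-0.09 -0.26  0.22]
[ 0.2 -2.8 63.9] [-0.09 -0.26  0.22]
```

View pics/h1.png

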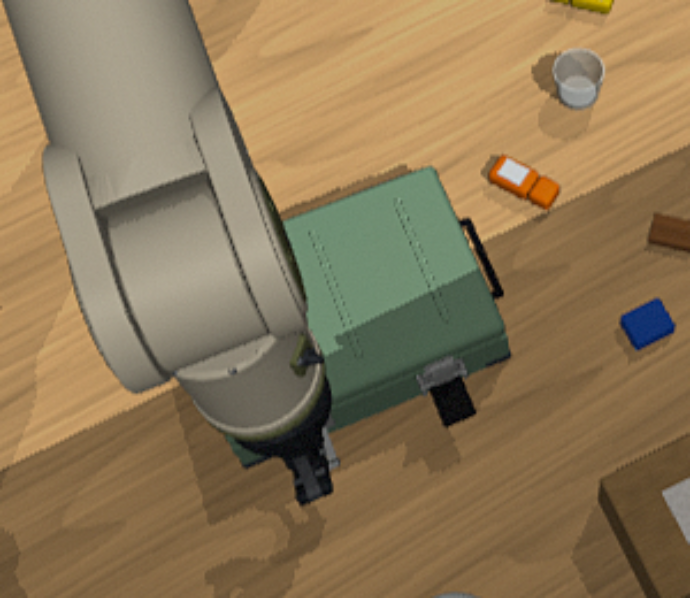

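drive_tool:
  series: [0, 0, 8, 8, 0, 0, 0, 0, 0, 8, 16, 0, 0, 0, 0, 0, 8, 24, 0, 0, 0, 0, 0, 7, 32, 0, 0, 0, 0, 0, 5, 40, 0, 0, 0, 0, 0, 2, 47, 0, 0, 0, 0, 0, -1, 53, 0, 0, 0, 0, 0, -4, 58, 0, 0, 0]

```text
time_s: 38.02
position: [0.6576, -0.2615, 0.0358]
tool_rot: [3.141, -0.004, 1.428]
force: [-2.3, 0.5, 2.8]
finger_gap: 0.0003
```

```bash
python3 -c "
from h import *
s=observe();print(w2b(s['position']),s['force'],s['finger_gap'])
gb(-127,60,29)
p,d=grab_frame('scene');cv2.imwrite(f'pics/h2.png',cv2.resize(p[140:400,40:340],None,fx=2.3,fy=2.3)[:,:,::-1])
"
```

```text
[-126.23619531   60.3326644    35.76858281] [-2.29463664  0.47126635  2.84028268] 0.0002825487906201033
[0.3 0.8 6.8] [ 0.02 -0.24  0.2 ]
```

View pics/h2.png

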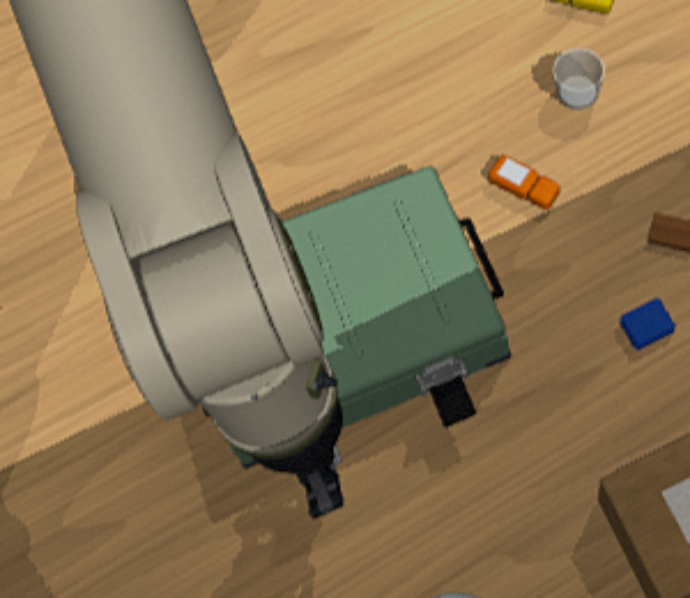

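drive_tool:
  series: [0, 0, -3, 3, 0, 0, 0, 0, 0, -5, 5, 0, 0, 0, 0, 0, -7, 7, 0, 0, 0, 0, 0, -8, 8, 0, 0, 0, 0, 0, -8, 8, 0, 0, 0]

```text
time_s: 38.48
position: [0.6502, -0.2605, 0.0283]
tool_rot: [3.139, -0.004, 1.428]
force: [1.8, 0.2, 5.1]
finger_gap: -0.0002
```

```bash
python3 -c "
from h import *
s=observe();print(w2b(s['position']),s['force'],s['finger_gap'])
"
```

```text
[-118.79466578   60.41640764   28.27280532] [1.83876716 0.22603363 5.14891739] -0.00019104838548917834
```

drive_tool:
  series: [0, 0, -2, 3, 0, 0, 0, 0, 0, -2, 4, 0, 0, 0, 0, 0, -2, 4, 0, 0, 0, 0, 0, -2, -5, 0, 0, 0, 0, 0, 10, -35, 0, 0, 0, 0, 0, 20, -70, 0, 0, 0, 0, 40, 20, -110, 0, 0, 0, 0, 80, 20, -120, 0, 0, 0, 0, 115, 20, -120, 0, 0, 0, 0, 150, 20, -120, 0, 0, 0]

```text
time_s: 39.32
position: [0.6922, -0.1141, 0.1516]
tool_rot: [3.135, -0.004, 1.426]
force: [0.7, 0.4, -0.8]
finger_gap: 0.0001
```

```bash
cat > chk.py <<'E'
from h import *
import sys
s=observe();print(w2b(s['position']),s['force'],s['qpos'])
p,d=grab_frame('scene');cv2.imwrite(sys.argv[1],cv2.resize(p[200:390,80:320],None,fx=3,fy=3,interpolation=cv2.INTER_CUBIC)[:,:,::-1])
P=cloud('scene',d);Bx=w2b(P.reshape(-1,3))
for a,b in((-85,-60),(50,80)):
  k=(Bx[:,0]<b)&(Bx[:,0]>a)&(abs(Bx[:,1]-50)<60)&(Bx[:,2]>50)&(Bx[:,2]<100);print(np.median(Bx[k,2]))
k=(Bx[:,0]<-92)&(Bx[:,0]>-160)&(abs(Bx[:,1]-60)<18)&(Bx[:,2]>15)&(Bx[:,2]<90);B=Bx[k]
for z in range(20,80,5):
  q=B[abs(B[:,2]-z)<2.5]; 
  if len(q): print(z,len(q),np.percentile(q[:,0],[5,50,95]).round(1))
E
python3 chk.py pics/h3.png
```

```text
[-138.9186994   -90.55353634  151.57542814] [ 0.72136676  0.37225806 -0.8012421 ] [ 0.42033475  0.63876711 -0.49526526  1.22664386  0.29223932  1.33838257
 -0.2003781 ]
78.43410624556412
77.62815685428271
25 1 [-113.8 -113.8 -113.8]
30 112 [-116.7 -105.9  -95. ]
35 82 [-116.5 -104.   -93.6]
40 7 [-98.8 -94.8 -93.4]
45 14 [-99.3 -94.6 -93.1]
50 11 [-96.3 -94.2 -92.4]
55 5 [-94.1 -93.8 -93.5]
60 9 [-94.9 -94.1 -93.4]
65 2 [-95.4 -95.2 -94.9]
70 24 [-96.5 -95.  -92.4]
75 30 [-96.7 -94.3 -92.3]
```

View pics/h3.png

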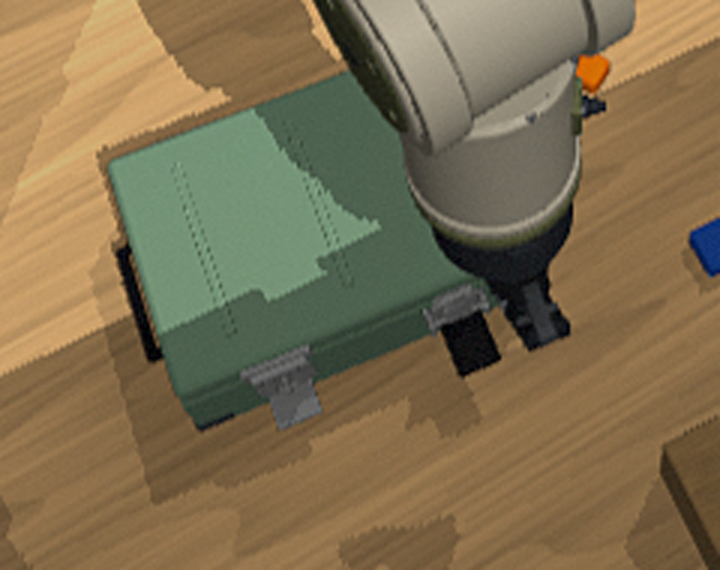

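drive_tool:
  series: [0, 35, 0, -10, 0, 0, 0, 0, 70, 0, -20, 0, 0, 0, 0, 105, 0, -30, 0, 0, 0, 0, 140, 0, -40, 0, 0, 0, 0, 160, 0, -40, 0, 0, 0, 0, 160, 0, -40, 0, 0, 0]

```text
time_s: 39.87
position: [0.7129, 0.0663, 0.1935]
tool_rot: [3.136, -0.016, 1.448]
force: [0.1, 0.8, 0.5]
finger_gap: 0.0
```

```bash
cat > c2.py <<'E'
from h import *
A=[]
for i in range(4):
    p,d=grab_frame('scene');P=cloud('scene',d);Bx=w2b(P.reshape(-1,3))
    k=(Bx[:,0]<-100)&(Bx[:,0]>-119)&(abs(Bx[:,1]-60)<11)&(Bx[:,2]>18)&(Bx[:,2]<50);A.append(Bx[k])
A=np.concatenate(A);f=np.polyfit(-A[:,0],A[:,2],1);print(len(A),f,np.median(A,0))
k=abs(A[:,2]-np.polyval(f,-A[:,0]))<4;print(np.polyfit(-A[k,0],A[k,2],1))
cv2.imwrite('pics/z.png',p[:,:,::-1])
for n in('cup','cedar','peg'):
    for r in outline_of(n,'scene')[:1]: print(n,r['conf'],np.nanmedian(P[r['region']],0).round(3))
print(observe()['time_s'])
E
python3 c2.py
```

```text
410 [-0.05043638 37.69279087] [-108.87708966   59.70448448   32.27576549]
[-2.20446666e-02  3.45995014e+01]
cup 0.55 [0.428 0.141 0.025]
cedar 0.47 [0.618 0.115 0.012]
peg 0.5 [0.618 0.331 0.011]
40.2167
```

View pics/z.png

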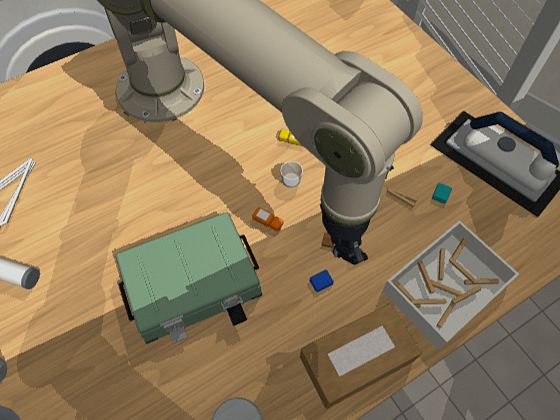

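```bash
python3 -c "
from h import *
print(abs(observe()['qd']).max(),observe()['force']);print(job_done())"
```

```text
0.005506097238795043 [0.13177179 0.06907064 0.39127261]
the job is handed in; nothing more can be done
None
```

I swung the hasp clear, pressed the thumb latch, and the lid popped open. I then put the five pieces found on the counter (three tablets, two sticks) into the box. After that I pushed the lid down and pressed the hasp back over its catch, and handed the job in at about 40 s of the 210 s allowed.

**Last checks:**
- **Contents:** all five pieces were flat on the box floor before closing. One tablet got knocked about 4 cm while inside, but it stayed inside.
- **Lid:** the top was level at about 78 mm after I let go, as it was before opening.
- **Latch:** I could not read its angle. I took it as caught because the lid stayed down.
- **Hasp:** the strap was upright against the front and the tab level to within about 0.05 rad.
- **Things to leave alone:** I did not touch the cup, cedar block or peg. The cup and peg read the same as at the start. The cedar's last reading differed by about 2 cm, but the arm was partly hiding it.
- **Arm:** it stood still and clear of everything at hand-in.

No check failed. The hand-in gave no verdict.

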